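Sort look-alike towers by weight into sprung nests

TASK

The three grey model towers look alike, but one is hollow, one part filled and one solid, which only their weight in the hand can tell: lower the hollow one into the blue nest, the part-filled one into the yellow nest and the solid one into the red nest, and let go, so that each settles upright with its drum's shoulder level with the top of its block. Be gentle: never force a tower or the gripper hard against a nest, and never push or overload a nest's soft sprung floor down to its stop. Leave the figures, paint pots, crystal and brush where they are.

Things in the scene. Friction and masses are not known exactly. Their poses are not given: they have to be found in the camera images.
- tower_a_center (a point): Axis point 40 mm above the foot (half-way up) of a loose grey tower: drum 56 mm wide, 45 mm high, then a turret 26 mm wide, 35 mm high, to grip; z up. Starts upright on the table. Three look alike: one is hollow (120 g in all), one part filled (300 g), one solid metal inside (580 g), each within 35 g; which is which changes every time. The point lies 5 mm below the drum's shoulder.
- tower_b_center (a point): Axis point 40 mm above the foot (half-way up) of a loose grey tower: drum 56 mm wide, 45 mm high, then a turret 26 mm wide, 35 mm high, to grip; z up. Starts upright on the table. Three look alike: one is hollow (120 g in all), one part filled (300 g), one solid metal inside (580 g), each within 35 g; which is which changes every time. The point lies 5 mm below the drum's shoulder.
- tower_c_center (a point): Axis point 40 mm above the foot (half-way up) of a loose grey tower: drum 56 mm wide, 45 mm high, then a turret 26 mm wide, 35 mm high, to grip; z up. Starts upright on the table. Three look alike: one is hollow (120 g in all), one part filled (300 g), one solid metal inside (580 g), each within 35 g; which is which changes every time. The point lies 5 mm below the drum's shoulder.
- nest_blue: Fixed blue square nest block for the hollow tower, 90 x 90 x 62 mm, origin at the centre of its underside, z up, with a round well 59 mm in diameter (sharp, square rim) open at the top; a white sprung floor plate moves in the well.
- nest_blue_rim (a point): Centre of the blue nest's well mouth, level with the block's top face (62 mm above the table).
- floor_blue (a joint): How far the blue nest's damped spring floor is pushed down (m): 0 unloaded, its top then 35 mm below the block's top; 0.118 N per mm; stop at 0.016. The hollow tower's own weight sinks it about 10 mm: shoulder level with the block's top. A heavier tower goes to the stop, a lighter one stays 4 mm or more proud.
- nest_yellow: Fixed yellow square nest block for the part-filled tower, 90 x 90 x 62 mm, origin at the centre of its underside, z up, with a round well 59 mm in diameter (sharp, square rim) open at the top; a white sprung floor plate moves in the well.
- nest_yellow_rim (a point): Centre of the yellow nest's well mouth, level with the block's top face (62 mm above the table).
- floor_yellow (a joint): How far the yellow nest's damped spring floor is pushed down (m): 0 unloaded, its top then 35 mm below the block's top; 0.294 N per mm; stop at 0.016. The part-filled tower's own weight sinks it about 10 mm: shoulder level with the block's top. A heavier tower goes to the stop, a lighter one stays 4 mm or more proud.
- nest_red: Fixed red square nest block for the solid tower, 90 x 90 x 62 mm, origin at the centre of its underside, z up, with a round well 59 mm in diameter (sharp, square rim) open at the top; a white sprung floor plate moves in the well.
- nest_red_rim (a point): Centre of the red nest's well mouth, level with the block's top face (62 mm above the table).
- floor_red (a joint): How far the red nest's damped spring floor is pushed down (m): 0 unloaded, its top then 35 mm below the block's top; 0.569 N per mm; stop at 0.016. The solid tower's own weight sinks it about 10 mm: shoulder level with the block's top. A heavier tower goes to the stop, a lighter one stays 4 mm or more proud.
- figure_green: Bystander, loose: painted game figure on a 28 mm round black base, 47 mm high; origin at the centre of its underside.
- figure_purple: Bystander, loose: painted game figure on a 28 mm round black base, 47 mm high; origin at the centre of its underside.
- paint_pot_orange: Bystander, loose: paint pot 34 mm wide, 40 mm high; origin at the centre of its underside.
- paint_pot_teal: Bystander, loose: paint pot 34 mm wide, 40 mm high; origin at the centre of its underside.
- crystal: Bystander, loose: teal crystal scenery on a 60 mm round base, 55 mm high; origin at the centre of its underside.
- brush: Bystander, loose: flat paint brush 170 mm long lying along its x axis; origin at the centre of its underside.
There are look-alikes about, which are no part of the job. Leave any orange or purple look-alike of the part that bears tower_b_center alone.

How it is judged:
By the outcome, as a careful person would: the job done as asked, in the order asked, and still so for the second after the job is handed in, with the robot touching nothing.
It also fails if it takes over 72 s, if anything falls off the work surface, if the arm or the gripper's body presses on something with over 40 N, if the wrist force passes 120 N, or if a joint passes its speed limit or range.

ROBOT

A 7-joint arm with a two-finger parallel gripper is mounted at the origin on the work surface. World frame = base frame: x ahead of the robot, y to its left, z up, the work surface at z = 0. Lengths are in mm, angles in degrees, forces in N, time in s.
With the tool pointing down it reaches from about 350 to 900 mm from the base axis. Payload 7.2 kg.
Tool frame: the origin (TCP) lies midway between the tips of the shut fingers; the grasp point (between the pads) lies 19 mm behind it; z points along the fingers, y is the direction in which the jaws open and shut (so a half turn about z gives the same grasp; the last joint's range is limited). The gripper opens to 88 mm and grips with 3 to 60 N. Pads are 20 mm wide; open, the fingers measure 115 mm over their backs; the gripper's body (75 mm by 178 mm) begins 61 mm behind the grasp point.
Start: joints at [59.404, 23.554, -0.728, 91.456, 0.321, 64.991, -4.71], TCP at [280.7, -558.423, 222.653] pointing down, gripper open.
Joint ranges: [-169.25, 169.25], [-16.82, 113.86], [-84.01, 82.57], [7.8, 145.47], [-59.2, 239.2], [7.22, 106.19], [-163.78, 163.78]. Speed limits (degrees/s): [136.94, 136.94, 172.46, 172.46, 180, 180, 180].

INTERFACE

Orientations are given as [roll, pitch, yaw] about the fixed x, y, z axes, in that order (R = Rz(yaw) Ry(pitch) Rx(roll)).
In Python, from station import status, snapshot, env gives the robot as it stands. The module is installed in compiled form; this text tells all that it offers.
- The arm moves only by the tool arm_command, never from a script. Its argument "motion" is a list that holds one entry, the list of rows, each a list of 7 numbers: the turn, a rotation vector about the tool's x, y, z in units of 6 degrees (1.0 is 6 degrees), then the shift along the tool's x, y, z in units of 25 mm (1.0 is 25 mm), then the gripper's target within -1 to 1 (shut at 1, half-way at 0, fully open at -1). In form: [[[wx, wy, wz, tx, ty, tz, claw], ...]]. A call has 1 to 12 rows; each row shifts and turns the pose as measured when the row begins, along the tool's axes as they then stand; what a row does not reach is not made up. A row lasts 1/10 s, in which the tool goes at most 50 mm and 8.59 degrees, less where a joint would pass 70% of its speed; a pose out of reach is approached as far as the arm can. A call is refused whole if a number of a shift passes 1 or a number of a turn 1, either way. A call with a gripper value outside its range is refused whole. The fingers move at their own pace and stop on an object; "force" is the grip in N (left out, the last holds). Time passes only in rows, so rows that do not move let the fingers close. It gives the time, the measured TCP pose, the force and the opening at its end, in the units of the state.
- status.state(): the state, without advancing time (a new reading comes with each control period).
- snapshot(name): name is "scene" or "top" or "wrist"; returns a dict with "image" (400x640x3 uint8, blue, green, red), "fx", "fy", "cx", "cy" (pixels), "R" (3x3) and "t" (3): a world point X has camera coordinates R X + t. Camera axes: x right, y down, z forward; pixel columns grow to the right and rows downward; lengths in mm; the calibration is good to about 2 mm. A picture is of the moment at which its call begins. There is no depth.
- env.hand_in(): hands the job in, once; it reports no verdict.
The state is a dict: "time": time; "q": joint angles; "joint_velocities": joint speeds; "effort": joint torques, N m; "ee_pos": TCP position; "tool_rot": TCP orientation; "wrist_force": force on the tool from outside, world axes, zero at the start; "ft_torque": the same for the moment, N m; "grip_width": finger opening in mm.
Only numpy, scipy, OpenCV 4.12 (cv2) and the standard library are available. Lean on these libraries where they do the work, as an engineer would, in place of code of your own. Each camera call takes 0.05 s, during which the arm holds its last target.

## Working session

There is one attempt and no reset: what is moved stays moved. The work goes in short steps, Python scripts to look and compute and a tool call to move; the robot and the scene stay as the last step left them, time stands still between calls to the robot, and variables do not carry over. Pictures are saved under pics/ and viewed, and the job is handed in when it is done.

Besides the shell and the picture viewer there is one more tool, called after "Emit:" in YAML: its name, and indented under it one key for each argument. arm_command: Moves the arm, as the interface text tells. Its arguments: {"type":"object","properties":{"motion":{"type":"array"},"force":{"type":"number"}},"required":["motion"]}

```bash
mkdir -p pics; python3 - <<'E'
from station import status, snapshot, env
import cv2,pickle
s=status.state(); print(s)
for n in ("scene","top","wrist"):
    d=snapshot(n); cv2.imwrite(f"pics/{n}0.png",d["image"]); pickle.dump(d,open(f"{n}0.pkl","wb"))
    print(n,d["fx"],d["fy"],d["cx"],d["cy"],d["R"],d["t"])
E
```

```text
{'time': 0.0, 'q': array([59.40483965, 23.59981443, -0.72928954, 91.50278297,  0.31920656,
       64.99164003, -4.70723101]), 'joint_velocities': array([-0.09937436,  0.03209242,  0.16672622, -0.00799707,  0.11135932,
        0.01199031, -0.00130632]), 'effort': array([-1.43160669e-04, -5.87940359e+01,  6.41617198e-01, -2.91077739e+01,
       -5.38981974e-02,  1.82097318e-02,  1.42373010e-04]), 'ee_pos': array([ 280.45500909, -557.97558923,  221.8202431 ]), 'tool_rot': array([-1.79907887e+02,  4.67533147e-03,  2.66916471e+01]), 'wrist_force': array([-0.51784197, -0.30003633,  0.16063649]), 'ft_torque': array([ 0.02225551,  0.00017465, -0.0016544 ]), 'grip_width': 87.69603257871391}
scene 404.75292343801186 404.75292343801186 317.22208436390764 198.76006199678403 [[-0.08799199  0.99607454 -0.00963935]
 [ 0.8254525   0.06749606 -0.56042167]
 [-0.55757114 -0.05726945 -0.82815133]] [  54.17113879 -408.93892737 1338.86240119]
top 505.9740389686845 505.9740389686845 314.9284379549771 190.6389675169202 [[ 0.01920422 -0.99977016  0.00953029]
 [-0.99093978 -0.02030017 -0.13276391]
 [ 0.13292686 -0.00689432 -0.99110187]] [ -21.7850465   584.20006751 1389.25277182]
wrist 352.14082172963725 352.14082172963725 317.1382241797287 201.69493505778425 [[ 0.44925325 -0.89340307 -0.00156957]
 [-0.85106305 -0.42849543  0.30345238]
 [-0.27177785 -0.13499117 -0.95284531]] [-624.54065387  -36.95205116  391.87042568]
```

View pics/scene0.png

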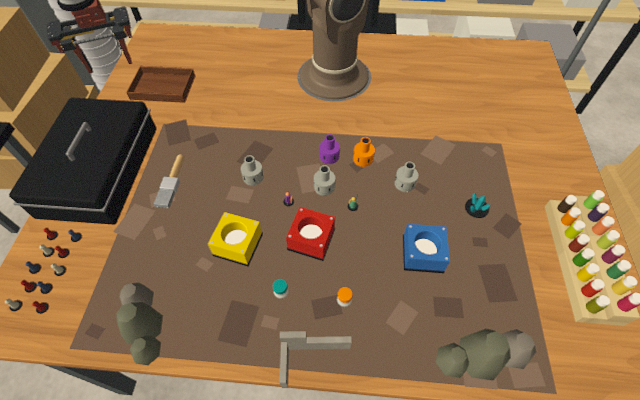

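View pics/top0.png

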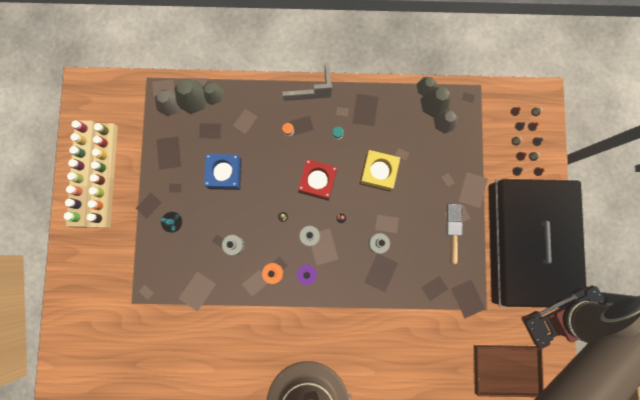

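View pics/wrist0.png

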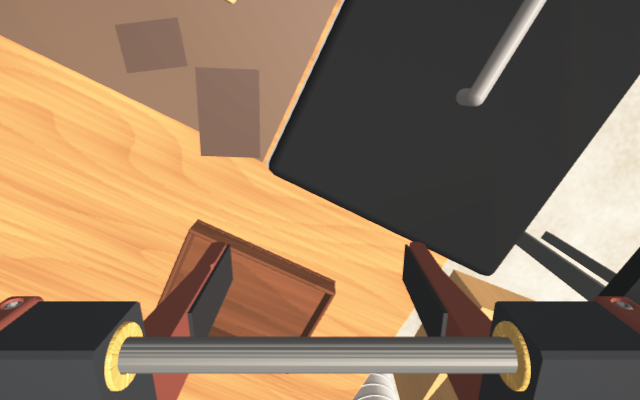

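The candidates for grey towers in the top view are (232,245), (310,236) and (380,243). The look-alikes to leave are orange (272,274) and purple (307,275). The nests are blue (222,171), red (318,180) and yellow (381,170). I'll check with crops.

```bash
cat > h.py <<'E'
import numpy as np, cv2, pickle
def ray(d,u,v,z):
    R=np.array(d["R"]);t=np.array(d["t"])
    c=-R.T@t; r=R.T@np.array([(u-d["cx"])/d["fx"],(v-d["cy"])/d["fy"],1])
    return c+r*(z-c[2])/r[2]
def proj(d,X):
    p=np.array(d["R"])@np.array(X,float)+np.array(d["t"])
    return d["cx"]+d["fx"]*p[0]/p[2], d["cy"]+d["fy"]*p[1]/p[2]
E
python3 - <<'E'
from h import *
d=pickle.load(open("top0.pkl","rb")); im=d["image"]
def crop(r0,r1,c0,c1,k,f): cv2.imwrite(f,cv2.resize(im[r0:r1,c0:c1],None,fx=k,fy=k,interpolation=cv2.INTER_CUBIC))
crop(215,290,205,405,4,"pics/topcrop_towers.png"); crop(140,210,200,410,3.8,"pics/topcrop_nests.png")
d2=pickle.load(open("scene0.pkl","rb")); im=d2["image"]
crop(130,270,200,460,3,"pics/scenecrop.png")
for n,(u,v) in dict(A=(232,245),B=(310,236),C=(380,243)).items(): print(n,ray(d,u,v,60))
E
```

```text
A [426.94830363 214.04520686  60.        ]
B [455.69454847   1.08100684  60.        ]
C [ 440.30407063 -191.51771435   60.        ]
```

View pics/topcrop_towers.png

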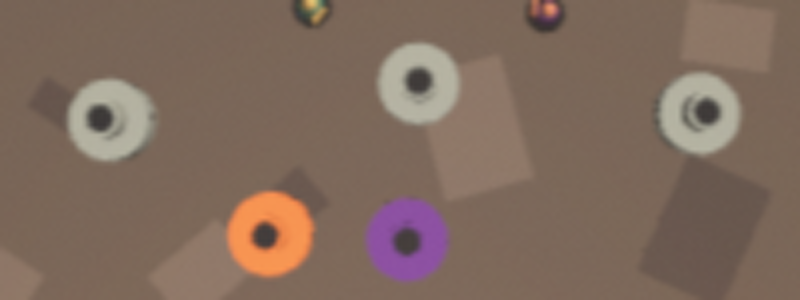

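View pics/topcrop_nests.png

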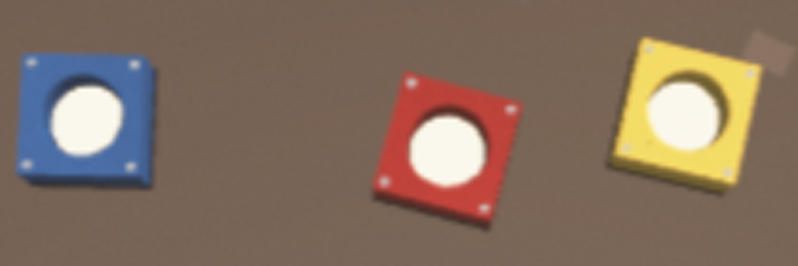

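View pics/scenecrop.png

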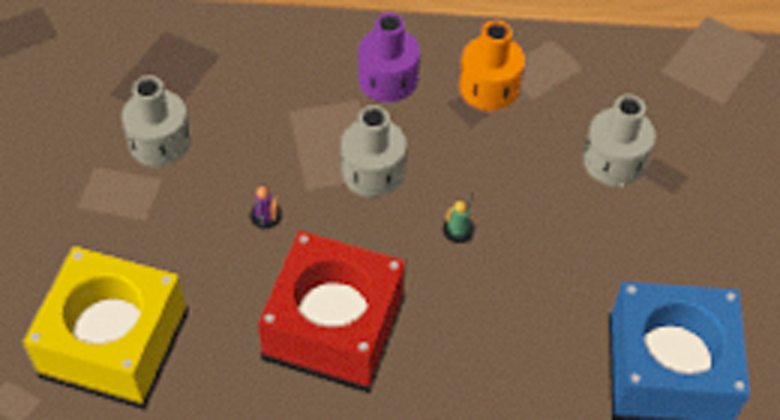

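```bash
cat > meas.py <<'E'
from h import *
from scipy.optimize import least_squares
def circ(X,r,n=48):
    a=np.linspace(0,2*np.pi,n,endpoint=False)
    return np.stack([X[0]+r*np.cos(a),X[1]+r*np.sin(a),np.full(n,X[2])],1)
def projs(d,P):
    p=P@np.array(d["R"]).T+np.array(d["t"]); return np.stack([d["cx"]+d["fx"]*p[:,0]/p[:,2],d["cy"]+d["fy"]*p[:,1]/p[:,2]],1)
def score_map(d,img,x0,segs,rng=8):
    # segs: list of (z,r_in,r_out): maximise abs contrast across circle (inside bright/dark sign s)
    g=cv2.GaussianBlur(img,(0,0),0.6).astype(np.float32)
    def samp(uv): return cv2.remap(g,uv[:,0].astype(np.float32),uv[:,1].astype(np.float32),cv2.INTER_LINEAR).ravel()
    def f(x):
        s=0
        for z,r,dr,sg in segs:
            a=samp(projs(d,circ([x[0],x[1],z],r-dr)));b=samp(projs(d,circ([x[0],x[1],z],r+dr)))
            s+=sg*np.mean(np.clip((a-b)*sg,-40,40))*sg
        return -s
    best=None
    for st in (2,0.5,0.1):
        R=rng if st==2 else 3*st*1.4
        c=x0 if best is None else best
        gr=np.arange(-R,R+1e-9,st)
        v=[(f((c[0]+i,c[1]+j)),c[0]+i,c[1]+j) for i in gr for j in gr]
        m=min(v); best=(m[1],m[2])
    return best,m[0]
E
python3 - <<'E'
from meas import *
T=pickle.load(open("top0.pkl","rb")); S=pickle.load(open("scene0.pkl","rb")); W=pickle.load(open("wrist0.pkl","rb"))
print("wristcam",-np.array(W["R"]).T@W["t"])
# nests via screws
def sc(p): return [((x+.5)/3.8-.5+200,(y+.5)/3.8-.5+140) for x,y in p]
ss=lambda p:[((x+.5)/3-.5+200,(y+.5)/3-.5+130) for x,y in p]
nt=dict(blue=[(31,62),(135,64),(27,164),(131,167)],red=[(412,83),(511,110),(384,182),(485,208)],yellow=[(648,49),(751,73),(627,148),(729,173)])
ns=dict(blue=[(631,289),(730,296),(635,378),(740,385)],red=[(304,239),(394,265),(270,318),(363,346)],yellow=[(77,256),(166,281),(40,337),(127,363)])
for k in nt:
    for d,p in ((T,sc(nt[k])),(S,ss(ns[k]))):
        q=np.array([ray(d,u,v,62)[:2] for u,v in p]); e=q[1]-q[0]
        print(k,q.mean(0).round(1),np.linalg.norm(q[0]-q[1]).round(1),np.linalg.norm(q[0]-q[2]).round(1), "yaw",np.degrees(np.arctan2(e[1],e[0])).round(1))
# towers: dark hole top z=80 + shoulder
hole=dict(C1=None)
tc=lambda x,y:((x+.5)/4-.5+205,(y+.5)/4-.5+215)
for n,(hp,shp,sp) in dict(A=((100,118),(109,120),(629,106)),B=((419,81),(419,84),(373,117)),C=((707,111),(699,113),(149,87))).items():
    x1=ray(T,*tc(*hp),80)[:2]; x2=ray(T,*tc(*shp),45)[:2]; x3=ray(S,*ss([sp])[0],80)[:2]
    print(n,"tophole",x1.round(1),"topshoulder",x2.round(1),"scene hole",x3.round(1))
    g=cv2.cvtColor(T["image"],cv2.COLOR_BGR2GRAY); 
    print(score_map(T,g,x2,[(45,28,3,1)]))
E
```

```text
wristcam [ 355.63009272 -520.90127935  383.6248262 ]
blue [635.1 253. ] 76.5 75.9 yaw -89.9
blue [634.7 253.9] 75.8 76.4 yaw 90.0
red [617.3 -16.6] 75.5 76.4 yaw -104.3
red [617.6 -14.8] 75.7 75.8 yaw 76.0
yellow [ 647.  -193.3] 77.9 75.9 yaw -102.2
yellow [ 647.5 -190.4] 76.5 74.8 yaw 77.2
A tophole [428.7 217.5] topshoulder [428.3 216.7] scene hole [428.8 217.6]
((np.float64(430.0003545860017), np.float64(216.31856345382002)), np.float32(-39.82483))
B tophole [457.8   2.8] topshoulder [457.4   2.9] scene hole [457.8   3.9]
((np.float64(458.13520984803586), np.float64(3.4332329818246796)), np.float32(-39.413208))
C tophole [ 441.4 -192.5] topshoulder [ 441.1 -191.8] scene hole [ 440.7 -189.4]
((np.float64(439.18653459707997), np.float64(-192.6562314877003)), np.float32(-40.0))
```

```bash
cat > plan.py <<'E'
import sys,numpy as np
from station import status
from scipy.spatial.transform import Rotation as Ro
# usage: plan.py x y z n claw [yawrows]
def plan(x,y,z,n,claw,yaw=0.,ny=0):
    s=status.state(); p=np.array(s["ee_pos"]); R=Ro.from_euler("xyz",s["tool_rot"],degrees=True)
    T=Ro.from_euler("xyz",[180,0,yaw],degrees=True)
    rv=(R.inv()*T).as_rotvec(degrees=True)
    d=(np.array([x,y,z])-p)
    print("cur",p.round(1),s["tool_rot"].round(2),"d",d.round(1),"rv",rv.round(2))
    for i in range(n):
        w=rv/6/ny if i<ny else np.zeros(3)
        t=R.inv().apply(d/n)/25
        print([round(float(v),2)+0 for v in (*w,*t,claw)],end=",\n")
        R=R*Ro.from_rotvec(w*6,degrees=True)
if __name__=="__main__":
    a=[float(v) for v in sys.argv[1:]]
    plan(a[0],a[1],a[2],int(a[3]),a[4],0,int(a[5]) if len(a)>5 else 0)
E
python3 plan.py 330 -191 215 12 -0.3 5
```

```text
cur [ 280.5 -558.1  222. ] [-179.93    0.     26.69] d [ 49.5 367.1  -7. ] rv [-7.000e-02  2.000e-02  2.669e+01]
[0.0, 0.0, 0.89, 0.7, -1.02, 0.02, -0.3],
[0.0, 0.0, 0.89, 0.6, -1.08, 0.02, -0.3],
[0.0, 0.0, 0.89, 0.5, -1.13, 0.02, -0.3],
[0.0, 0.0, 0.89, 0.39, -1.17, 0.02, -0.3],
[0.0, 0.0, 0.89, 0.28, -1.2, 0.02, -0.3],
[0.0, 0.0, 0.0, 0.16, -1.22, 0.02, -0.3],
[0.0, 0.0, 0.0, 0.16, -1.22, 0.02, -0.3],
[0.0, 0.0, 0.0, 0.16, -1.22, 0.02, -0.3],
[0.0, 0.0, 0.0, 0.16, -1.22, 0.02, -0.3],
[0.0, 0.0, 0.0, 0.16, -1.22, 0.02, -0.3],
[0.0, 0.0, 0.0, 0.16, -1.22, 0.02, -0.3],
[0.0, 0.0, 0.0, 0.16, -1.22, 0.02, -0.3],
```

Emit:
arm_command:
  motion:
    - [[0, 0, 0.89, 0.85, -0.95, 0, -0.3], [0, 0, 0.89, 0.8, -0.98, 0, -0.3], [0, 0, 0.89, 0.7, -1, 0, -0.3], [0, 0, 0.89, 0.6, -1, 0, -0.3], [0, 0, 0.89, 0.5, -1, 0, -0.3], [0, 0, 0, 0.3, -1, 0, -0.3], [0, 0, 0, 0.2, -1, 0, -0.3], [0, 0, 0, 0.2, -1, 0, -0.3], [0, 0, 0, 0.2, -1, 0, -0.3], [0, 0, 0, 0.2, -1, 0, -0.3], [0, 0, 0, 0.1, -1, 0.2, -0.3], [0, 0, 0, 0.1, -1, 0.2, -0.3]]

```text
time: 1.35
ee_pos: [365.8, -230.8, 209.3]
tool_rot: [-179.8, 0.2, -1.5]
wrist_force: [-0.2, 0.0, 1.0]
grip_width: 57.4
```

```bash
python3 plan.py 410 -191 175 5 -0.3 1
```

```text
cur [ 365.8 -230.8  209.3] [-179.84    0.23   -1.48] d [ 44.2  39.8 -34.3] rv [-0.16  0.23 -1.48]
[-0.03, 0.04, -0.25, 0.35, -0.33, 0.27, -0.3],
[0.0, 0.0, 0.0, 0.35, -0.32, 0.27, -0.3],
[0.0, 0.0, 0.0, 0.35, -0.32, 0.27, -0.3],
[0.0, 0.0, 0.0, 0.35, -0.32, 0.27, -0.3],
[0.0, 0.0, 0.0, 0.35, -0.32, 0.27, -0.3],
```

Emit:
arm_command:
  motion:
    - [[0, 0.04, -0.25, 0.45, -0.4, 0.3, -0.3], [0, 0, 0, 0.45, -0.4, 0.3, -0.3], [0, 0, 0, 0.4, -0.4, 0.3, -0.3], [0, 0, 0, 0.35, -0.35, 0.3, -0.3], [0, 0, 0, 0, 0, 0, -0.3], [0, 0, 0, 0, 0, 0, -0.3]]

```text
time: 1.95
ee_pos: [410.4, -189.0, 176.8]
tool_rot: [-179.8, -0.0, 0.6]
wrist_force: [-0.1, -0.5, -0.1]
grip_width: 57.6
```

```bash
cat > look.py <<'E'
import sys,pickle,cv2
from station import snapshot,status
n=sys.argv[1]; c=sys.argv[2] if len(sys.argv)>2 else "wrist"
d=snapshot(c); d["s"]=status.state(); cv2.imwrite(f"pics/{n}.png",d["image"]); pickle.dump(d,open(f"{n}.pkl","wb"))
s=d["s"]; print(s["time"],s["ee_pos"].round(2),s["tool_rot"].round(2),s["wrist_force"].round(2),round(s["grip_width"],1))
E
python3 look.py w1
```

```text
2.0 [ 410.4  -189.04  176.88] [-1.7982e+02 -6.0000e-02  5.8000e-01] [-0.06  0.43  0.14] 57.1
```

View pics/w1.png

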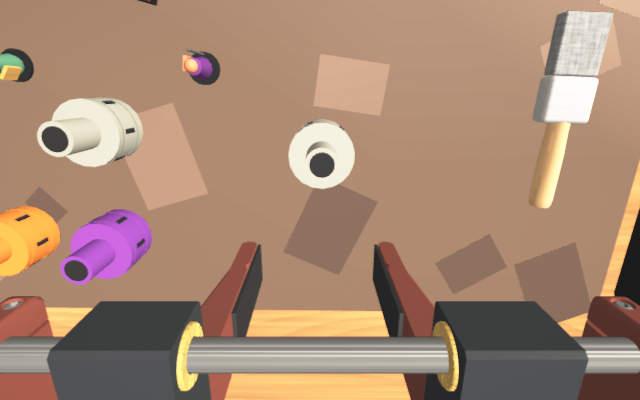

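Grey tower C appears alone at (321,158). Tower B is at (90,130), and the orange and purple look-alikes are at lower left.

```bash
python3 - <<'E'
from meas import *
d=pickle.load(open("w1.pkl","rb")); g=cv2.cvtColor(d["image"],cv2.COLOR_BGR2GRAY)
print(score_map(d,g,(441,-191),[(45,28,1.5,1)]), score_map(d,g,(441,-191),[(80,13,1,1)]))
print(ray(d,321.5,165,80),ray(d,321.5,155,45))
R=np.array(d["R"]);print((-R.T@d["t"]-d["s"]["ee_pos"]).round(1))
E
python3 plan.py 441 -191 49 8 -0.3 1
```

```text
((np.float64(440.58), np.float64(-192.82)), np.float32(-40.0)) ((np.float64(440.88), np.float64(-192.22)), np.float32(-10.040935))
[ 440.89350707 -191.94324781   80.        ] [ 442.19463812 -192.2249325    45.        ]
[8.390e+01 1.000e-01 1.617e+02]
cur [ 410.4 -189.   176.9] [-1.7982e+02 -6.0000e-02  5.8000e-01] d [  30.6   -2.  -127.9] rv [-0.18 -0.05  0.58]
[-0.03, -0.01, 0.1, 0.15, 0.01, 0.64, -0.3],
[0.0, 0.0, 0.0, 0.15, 0.01, 0.64, -0.3],
[0.0, 0.0, 0.0, 0.15, 0.01, 0.64, -0.3],
[0.0, 0.0, 0.0, 0.15, 0.01, 0.64, -0.3],
[0.0, 0.0, 0.0, 0.15, 0.01, 0.64, -0.3],
[0.0, 0.0, 0.0, 0.15, 0.01, 0.64, -0.3],
[0.0, 0.0, 0.0, 0.15, 0.01, 0.64, -0.3],
[0.0, 0.0, 0.0, 0.15, 0.01, 0.64, -0.3],
```

Emit:
arm_command:
  motion:
    - [[0, 0, 0.1, 0.4, 0.05, 0.5, -0.3], [0, 0, 0, 0.4, 0.05, 0.8, -0.3], [0, 0, 0, 0.3, 0.05, 0.8, -0.3], [0, 0, 0, 0.12, 0, 0.8, -0.3], [0, 0, 0, 0, 0, 0.8, -0.3], [0, 0, 0, 0, 0, 0.5, -0.3], [0, 0, 0, 0, 0, 0.3, -0.3], [0, 0, 0, 0, 0, 0.2, -0.3], [0, 0, 0, 0, 0, 0, -0.3]]

```text
time: 2.9
ee_pos: [442.2, -201.8, 58.9]
tool_rot: [179.8, -0.4, -0.5]
wrist_force: [-0.1, 0.3, 0.3]
grip_width: 56.9
```

```bash
python3 plan.py 441 -192 49 2 -0.3 1
```

```text
cur [ 442.2 -201.8   58.9] [179.84  -0.41  -0.52] d [-1.2  9.8 -9.9] rv [ 0.16 -0.41 -0.52]
[0.03, -0.07, -0.09, -0.03, -0.2, 0.2, -0.3],
[0.0, 0.0, 0.0, -0.02, -0.2, 0.2, -0.3],
```

Emit:
arm_command:
  motion:
    - [[0, 0, -0.09, -0.04, -0.35, 0, -0.3], [0, 0, 0, 0, -0.05, 0.1, -0.3], [0, 0, 0, 0, 0, 0.15, -0.3], [0, 0, 0, 0, 0, 0.1, -0.3]]

```text
time: 3.3
ee_pos: [442.7, -191.4, 51.8]
tool_rot: [179.8, -0.6, 0.1]
wrist_force: [0.2, 0.5, -0.1]
grip_width: 57.4
```

```bash
python3 plan.py 441 -192 49 1 -0.3 1
```

```text
cur [ 442.7 -191.4   51.8] [ 1.7975e+02 -6.3000e-01  7.0000e-02] d [-1.7 -0.6 -2.8] rv [ 0.25 -0.63  0.07]
[0.04, -0.1, 0.01, -0.07, 0.02, 0.11, -0.3],
```

Emit:
arm_command:
  motion:
    - [[0.04, -0.1, 0, -0.07, 0, 0.06, -0.3], [0, 0, 0, 0, 0, 0, 1], [0, 0, 0, 0, 0, 0, 1], [0, 0, 0, 0, 0, 0, 1], [0, 0, 0, 0, 0, 0, 1], [0, 0, 0, 0, 0, 0, 1]]
  force: 25

```text
time: 3.9
ee_pos: [440.8, -191.7, 50.0]
tool_rot: [-180.0, 0.0, 0.1]
wrist_force: [0.3, 0.0, -1.1]
grip_width: 25.7
```

```bash
python3 plan.py 441 -192 49 1 1 1
```

```text
cur [ 440.8 -191.7   50. ] [-1.7999e+02  3.0000e-02  6.0000e-02] d [ 0.2 -0.3 -1. ] rv [-0.01  0.03  0.06]
[0.0, 0.01, 0.01, 0.01, 0.01, 0.04, 1.0],
```

Gripped (25.7 mm), with the foot at TCP−50. Next I lift and weigh.

Emit:
arm_command:
  motion:
    - [[0, 0, 0, 0, 0, -0.3, 1], [0, 0, 0, 0, 0, -0.4, 1], [0, 0, 0, 0, 0, -0.3, 1], [0, 0, 0, 0, 0, 0, 1], [0, 0, 0, 0, 0, 0, 1], [0, 0, 0, 0, 0, 0, 1], [0, 0, 0, 0, 0, 0, 1]]

```text
time: 4.6
ee_pos: [438.7, -191.1, 76.1]
tool_rot: [-179.9, 0.2, 0.1]
wrist_force: [-0.6, 1.0, -6.7]
grip_width: 25.9
```

```bash
python3 - <<'E'
from station import status,snapshot
import numpy as np
f=[]
for i in range(3):
    snapshot("wrist"); s=status.state(); f.append(s["wrist_force"][2])
print(np.round(f,2),s["ee_pos"].round(1),s["tool_rot"].round(2),s["grip_width"],s["effort"][1])
E
python3 plan.py 635 253.5 150 12 1 1
```

```text
[-5.49 -5.62 -5.6 ] [ 438.8 -191.1   76. ] [-1.7992e+02  2.4000e-01  5.0000e-02] 25.863198725970598 -50.17115592956543
cur [ 438.8 -191.1   76. ] [-1.7992e+02  2.4000e-01  5.0000e-02] d [196.2 444.6  74. ] rv [-0.08  0.24  0.05]
[-0.01, 0.04, 0.01, 0.65, -1.48, -0.25, 1.0],
[0.0, 0.0, 0.0, 0.65, -1.48, -0.25, 1.0],
[0.0, 0.0, 0.0, 0.65, -1.48, -0.25, 1.0],
[0.0, 0.0, 0.0, 0.65, -1.48, -0.25, 1.0],
[0.0, 0.0, 0.0, 0.65, -1.48, -0.25, 1.0],
[0.0, 0.0, 0.0, 0.65, -1.48, -0.25, 1.0],
[0.0, 0.0, 0.0, 0.65, -1.48, -0.25, 1.0],
[0.0, 0.0, 0.0, 0.65, -1.48, -0.25, 1.0],
[0.0, 0.0, 0.0, 0.65, -1.48, -0.25, 1.0],
[0.0, 0.0, 0.0, 0.65, -1.48, -0.25, 1.0],
[0.0, 0.0, 0.0, 0.65, -1.48, -0.25, 1.0],
[0.0, 0.0, 0.0, 0.65, -1.48, -0.25, 1.0],
```

5.6 N means tower C is solid. To keep the named order (blue, yellow, red), I'll set it back and weigh the next.

Emit:
arm_command:
  motion:
    - [[0, -0.04, 0, 0, 0, 0.4, 1], [0, 0, 0, 0, 0, 0.35, 1], [0, 0, 0, 0, 0, 0.2, 1], [0, 0, 0, 0, 0, 0.06, 1], [0, 0, 0, 0, 0, 0, 1]]

```text
time: 5.25
ee_pos: [439.1, -191.1, 49.7]
tool_rot: [-179.9, 0.5, 0.1]
wrist_force: [-0.5, 0.9, -2.9]
grip_width: 25.6
```

Emit:
arm_command:
  motion:
    - [[0, 0.06, 0, 0, 0, 0, 1], [0, 0, 0, 0, 0, 0, -0.3], [0, 0, 0, 0, 0, 0, -0.3], [0, 0, 0, 0, 0, 0, -0.3], [0, 0, 0, 0, 0, -0.6, -0.3], [0, 0, 0, 0, 0, -0.9, -0.3], [0, 0, 0, 0, -0.4, -0.9, -0.3], [0, 0, 0, 0, -0.9, -0.6, -0.3], [0, 0, 0, 0, -1, -0.4, -0.3]]

```text
time: 6.15
ee_pos: [440.3, -135.8, 136.9]
tool_rot: [-180.0, 0.0, -0.3]
wrist_force: [-0.7, -0.1, 0.3]
grip_width: 57.0
```

```bash
python3 plan.py 428 3.2 170 6 -0.3 1
```

```text
cur [ 440.3 -135.8  136.9] [-1.8e+02  2.0e-02 -2.7e-01] d [-12.3 139.   33.1] rv [-0.    0.02 -0.27]
[0.0, 0.0, -0.05, -0.09, -0.93, -0.22, -0.3],
[0.0, 0.0, 0.0, -0.08, -0.93, -0.22, -0.3],
[0.0, 0.0, 0.0, -0.08, -0.93, -0.22, -0.3],
[0.0, 0.0, 0.0, -0.08, -0.93, -0.22, -0.3],
[0.0, 0.0, 0.0, -0.08, -0.93, -0.22, -0.3],
[0.0, 0.0, 0.0, -0.08, -0.93, -0.22, -0.3],
```

Emit:
arm_command:
  motion:
    - [[0, 0, 0, 0.15, -1, 0, -0.3], [0, 0, 0, 0.15, -1, 0, -0.3], [0, 0, 0, 0.15, -1, 0, -0.3], [0, 0, 0, 0.15, -0.9, 0.3, -0.3], [0, 0, 0, 0.1, -0.7, 0.3, -0.3], [0, 0, 0, 0, -0.5, 0.3, -0.3], [0, 0, 0, 0, -0.2, 0.3, -0.3], [0, 0, 0, 0, 0, 0, -0.3]]

```text
time: 6.95
ee_pos: [463.3, 4.8, 110.1]
tool_rot: [180.0, -0.7, -0.1]
wrist_force: [-0.2, 0.3, 0.7]
grip_width: 57.0
```

```bash
python3 plan.py 457.7 3.2 50 5 -0.3 1
```

```text
cur [463.3   4.8 110.1] [ 1.8e+02 -6.7e-01 -8.0e-02] d [ -5.6  -1.6 -60.1] rv [ 0.   -0.67 -0.08]
[0.0, -0.11, -0.01, -0.05, 0.01, 0.48, -0.3],
[0.0, 0.0, 0.0, -0.05, 0.01, 0.48, -0.3],
[0.0, 0.0, 0.0, -0.05, 0.01, 0.48, -0.3],
[0.0, 0.0, 0.0, -0.05, 0.01, 0.48, -0.3],
[0.0, 0.0, 0.0, -0.05, 0.01, 0.48, -0.3],
```

Emit:
arm_command:
  motion:
    - [[0, -0.11, 0, -0.1, 0, 0.4, -0.3], [0, 0, 0, -0.1, 0, 0.6, -0.3], [0, 0, 0, 0, 0, 0.6, -0.3], [0, 0, 0, 0, 0, 0.4, -0.3], [0, 0, 0, 0, 0, 0.2, -0.3], [0, 0, 0, 0, 0, 0, -0.3]]

```text
time: 7.55
ee_pos: [458.6, 0.3, 52.0]
tool_rot: [179.9, 0.1, -0.4]
wrist_force: [-0.2, 0.1, -0.1]
grip_width: 56.7
```

```bash
python3 plan.py 457.7 3.2 50 1 -0.3 1
```

```text
cur [4.586e+02 3.000e-01 5.200e+01] [ 1.7991e+02  6.0000e-02 -4.2000e-01] d [-0.9  2.9 -2. ] rv [ 0.09  0.06 -0.42]
[0.02, 0.01, -0.07, -0.04, -0.12, 0.08, -0.3],
```

Emit:
arm_command:
  motion:
    - [[0, 0, -0.07, -0.04, -0.12, 0.08, -0.3], [0, 0, 0, 0, 0, 0, 1], [0, 0, 0, 0, 0, 0, 1], [0, 0, 0, 0, 0, 0, 1], [0, 0, 0, 0, 0, 0, 1], [0, 0, 0, 0, 0, 0, 1]]
  force: 25

```text
time: 8.15
ee_pos: [458.7, 3.4, 51.4]
tool_rot: [179.9, -0.1, 0.0]
wrist_force: [-0.1, 0.3, -2.0]
grip_width: 25.2
```

Emit:
arm_command:
  motion:
    - [[0, 0, 0, 0, 0, -0.3, 1], [0, 0, 0, 0, 0, -0.4, 1], [0, 0, 0, 0, 0, -0.3, 1], [0, 0, 0, 0, 0, 0, 1], [0, 0, 0, 0, 0, 0, 1], [0, 0, 0, 0, 0, 0, 1]]

```text
time: 8.75
ee_pos: [458.2, 3.3, 78.9]
tool_rot: [179.9, -0.1, 0.0]
wrist_force: [-0.0, 0.4, -2.4]
grip_width: 25.6
```

```bash
python3 - <<'E'
from station import status,snapshot
import numpy as np
f=[]
for i in range(3):
    snapshot("wrist"); s=status.state(); f.append(s["wrist_force"][2])
print(np.round(f,2),s["ee_pos"].round(1),s["tool_rot"].round(2),s["grip_width"],s["effort"][1])
E
```

```text
[-2.42 -3.32 -2.06] [457.9   3.3  78.6] [ 1.7989e+02 -4.0000e-02  2.0000e-02] 25.330757198679972 -46.17870569229126
```

About 2.6 N, so tower B is part-filled and A must be hollow. I'll set B back and take A.

Emit:
arm_command:
  motion:
    - [[0, 0, 0, 0, 0, 0.4, 1], [0, 0, 0, 0, 0, 0.35, 1], [0, 0, 0, 0, 0, 0.25, 1], [0, 0, 0, 0, 0, 0.06, 1], [0, 0, 0, 0, 0, 0, 1]]

```text
time: 9.4
ee_pos: [458.4, 3.4, 50.5]
tool_rot: [179.9, -0.0, 0.0]
wrist_force: [-2.6, -0.3, 5.3]
grip_width: 25.6
```

Emit:
arm_command:
  motion:
    - [[0, 0, 0, 0, 0, 0, 1], [0, 0, 0, 0, 0, 0, -0.3], [0, 0, 0, 0, 0, 0, -0.3], [0, 0, 0, 0, 0, 0, -0.3], [0, 0, 0, 0, 0, -0.6, -0.3], [0, 0, 0, 0, 0, -0.9, -0.3], [0, 0, 0, 0, -0.4, -0.9, -0.3], [0, 0, 0, -0.1, -0.9, -0.6, -0.3], [0, 0, 0, -0.1, -1, -0.4, -0.3], [0, 0, 0, -0.1, -1, 0, -0.3], [0, 0, 0, -0.1, -1, 0, -0.3]]

```text
time: 10.5
ee_pos: [448.9, 111.1, 136.8]
tool_rot: [179.8, 0.0, -0.4]
wrist_force: [0.7, 0.1, -0.4]
grip_width: 56.8
```

```bash
python3 plan.py 428.7 217 110 6 -0.3 1
```

```text
cur [448.9 111.1 136.8] [ 1.7983e+02  3.0000e-02 -3.9000e-01] d [-20.2 105.9 -26.8] rv [ 0.17  0.03 -0.39]
[0.03, 0.01, -0.06, -0.14, -0.71, 0.18, -0.3],
[0.0, 0.0, 0.0, -0.13, -0.71, 0.18, -0.3],
[0.0, 0.0, 0.0, -0.13, -0.71, 0.18, -0.3],
[0.0, 0.0, 0.0, -0.13, -0.71, 0.18, -0.3],
[0.0, 0.0, 0.0, -0.13, -0.71, 0.18, -0.3],
[0.0, 0.0, 0.0, -0.13, -0.71, 0.18, -0.3],
```

Emit:
arm_command:
  motion:
    - [[0, 0, -0.06, -0.15, -0.9, 0, -0.3], [0, 0, 0, -0.15, -0.9, 0, -0.3], [0, 0, 0, -0.15, -0.8, 0.2, -0.3], [0, 0, 0, -0.15, -0.7, 0.3, -0.3], [0, 0, 0, -0.1, -0.4, 0.3, -0.3], [0, 0, 0, 0, -0.2, 0.3, -0.3], [0, 0, 0, 0, 0, 0, -0.3]]

```text
time: 11.2
ee_pos: [430.5, 216.9, 107.9]
tool_rot: [180.0, -0.1, 0.3]
wrist_force: [-0.5, -0.5, 0.9]
grip_width: 57.1
```

```bash
python3 plan.py 428.7 217 50 5 -0.3 1
```

```text
cur [430.5 216.9 107.9] [ 1.7998e+02 -7.0000e-02  2.8000e-01] d [ -1.8   0.1 -57.9] rv [ 0.02 -0.07  0.28]
[0.0, -0.01, 0.05, -0.01, 0.0, 0.46, -0.3],
[0.0, 0.0, 0.0, -0.01, 0.0, 0.46, -0.3],
[0.0, 0.0, 0.0, -0.01, 0.0, 0.46, -0.3],
[0.0, 0.0, 0.0, -0.01, 0.0, 0.46, -0.3],
[0.0, 0.0, 0.0, -0.01, 0.0, 0.46, -0.3],
```

Emit:
arm_command:
  motion:
    - [[0, 0, 0.05, -0.04, 0, 0.4, -0.3], [0, 0, 0, 0, 0, 0.6, -0.3], [0, 0, 0, 0, 0, 0.55, -0.3], [0, 0, 0, 0, 0, 0.4, -0.3], [0, 0, 0, 0, 0, 0.2, -0.3], [0, 0, 0, 0, 0, 0, -0.3]]

```text
time: 11.8
ee_pos: [430.9, 212.9, 50.8]
tool_rot: [179.9, -0.1, -0.4]
wrist_force: [-0.3, 0.0, 0.6]
grip_width: 57.5
```

```bash
python3 plan.py 428.7 217 50 1 -0.3 1
```

```text
cur [430.9 212.9  50.8] [ 1.799e+02 -1.200e-01 -3.800e-01] d [-2.2  4.1 -0.8] rv [ 0.1  -0.12 -0.38]
[0.02, -0.02, -0.06, -0.09, -0.16, 0.03, -0.3],
```

Emit:
arm_command:
  motion:
    - [[0, -0.02, -0.06, -0.08, -0.16, 0.02, -0.3], [0, 0, 0, 0, 0, 0, 1], [0, 0, 0, 0, 0, 0, 1], [0, 0, 0, 0, 0, 0, 1], [0, 0, 0, 0, 0, 0, 1], [0, 0, 0, 0, 0, 0, 1]]
  force: 25

```text
time: 12.4
ee_pos: [429.9, 217.8, 51.9]
tool_rot: [180.0, -0.1, -0.0]
wrist_force: [-0.5, 0.6, -1.4]
grip_width: 25.7
```

Emit:
arm_command:
  motion:
    - [[0, 0, 0, 0, 0, -0.4, 1], [0, 0, 0, 0, 0, -0.8, 1], [0, 0, 0, 0, 0, -0.8, 1], [0, 0, 0, 0, 0, -0.8, 1], [0, 0, 0, 0, 0, -0.8, 1], [0, 0, 0, 0, 0, -0.3, 1], [0, 0, 0, 0, 0, 0, 1], [0, 0, 0, 0, 0, 0, 1]]

```text
time: 13.2
ee_pos: [428.4, 217.1, 155.3]
tool_rot: [179.9, -0.1, 0.0]
wrist_force: [-0.4, 0.6, -0.9]
grip_width: 25.5
```

```bash
python3 - <<'E'
from station import status,snapshot
import numpy as np
f=[]
for i in range(4):
    snapshot("wrist"); s=status.state(); f.append(s["wrist_force"][2])
print(np.round(f,2),s["ee_pos"].round(1),s["tool_rot"].round(2),s["grip_width"],s["effort"][1])
E
python3 plan.py 600 253.5 150 8 1 1
python3 look.py w2
```

```text
[-1.39 -1.49 -1.91 -0.64] [428.  217.1 154.7] [1.799e+02 3.000e-02 2.000e-02] 25.626328837098672 -44.1523540019989
cur [428.  217.1 154.7] [1.799e+02 3.000e-02 2.000e-02] d [172.   36.4  -4.7] rv [0.1  0.03 0.02]
[0.02, 0.0, 0.0, 0.86, -0.18, 0.02, 1.0],
[0.0, 0.0, 0.0, 0.86, -0.18, 0.02, 1.0],
[0.0, 0.0, 0.0, 0.86, -0.18, 0.02, 1.0],
[0.0, 0.0, 0.0, 0.86, -0.18, 0.02, 1.0],
[0.0, 0.0, 0.0, 0.86, -0.18, 0.02, 1.0],
[0.0, 0.0, 0.0, 0.86, -0.18, 0.02, 1.0],
[0.0, 0.0, 0.0, 0.86, -0.18, 0.02, 1.0],
[0.0, 0.0, 0.0, 0.86, -0.18, 0.02, 1.0],
13.45 [428.06 217.14 154.75] [1.799e+02 3.000e-02 3.000e-02] [ 0.27 -0.4  -2.16] 25.5
```

View pics/w2.png

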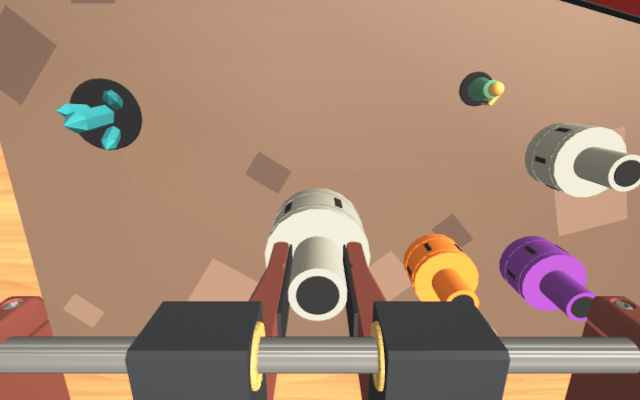

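```bash
cat > held.py <<'E'
from meas import *
import sys
d=pickle.load(open(sys.argv[1]+".pkl","rb")); fo=float(sys.argv[2]); s=d["s"]; z=s["ee_pos"][2]-fo
g=cv2.cvtColor(d["image"],cv2.COLOR_BGR2GRAY)
# dark hole blob at turret top
m=((d["image"].max(2)<60)).astype(np.uint8)
u0,v0=proj(d,[*s["ee_pos"][:2],z+80])
n,l,st,c=cv2.connectedComponentsWithStats(m)
for i in range(1,n):
    if st[i,4]>400 and abs(c[i][0]-u0)<40 and abs(c[i][1]-v0)<40:
        print("hole",c[i].round(1),st[i],"off",(ray(d,*c[i],z+80)[:2]-s["ee_pos"][:2]).round(2), "pred",u0,v0)
E
python3 held.py w2 51.5
```

```text
hole [349.4 295.4] [343 246  15  91 499] off [ -1.12 -14.32] pred 316.43844281665935 293.17310648184946
```

Emit:
arm_command:
  motion:
    - [[0, 0, 0, 0.9, -0.2, 0, 1], [0, 0, 0, 0.9, -0.2, 0, 1], [0, 0, 0, 0.9, -0.2, 0, 1], [0, 0, 0, 0.9, -0.2, 0, 1], [0, 0, 0, 0.8, -0.2, 0, 1], [0, 0, 0, 0.6, -0.2, 0, 1], [0, 0, 0, 0.4, -0.1, 0, 1], [0, 0, 0, 0.2, 0, 0, 1], [0, 0, 0, 0, 0, 0, 1], [0, 0, 0, 0, 0, 0, 1]]

```text
time: 14.45
ee_pos: [569.5, 249.4, 147.2]
tool_rot: [179.6, 0.6, 0.1]
wrist_force: [-0.0, 0.2, -1.7]
grip_width: 25.7
```

```bash
python3 look.py w3; python3 plan.py 635 253.5 150 2 1 1
```

```text
14.5 [569.38 249.35 147.26] [1.796e+02 6.400e-01 1.100e-01] [ 0.46 -0.46 -0.5 ] 25.4
cur [569.4 249.4 147.3] [1.796e+02 6.400e-01 1.100e-01] d [65.6  4.1  2.7] rv [0.4  0.64 0.12]
[0.07, 0.11, 0.02, 1.31, -0.08, -0.07, 1.0],
[0.0, 0.0, 0.0, 1.31, -0.08, -0.05, 1.0],
```

View pics/w3.png

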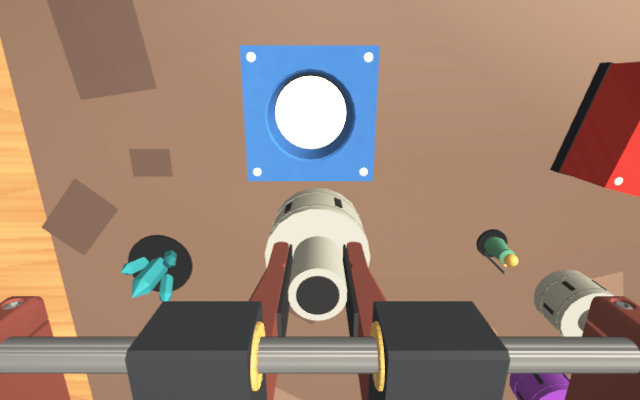

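Blue nest screws are at (251,57), (368,57), (257,172) and (363,171). The held tower's hole is at (318,295).

```bash
cat > nest.py <<'E'
from meas import *
import sys
# name footoffset holeu holev  then 4 screw approx
a=sys.argv; d=pickle.load(open(a[1]+".pkl","rb")); s=d["s"]; z=s["ee_pos"][2]-float(a[2]); im=d["image"]
T=s["ee_pos"]
scr=np.array([float(v) for v in a[5:]]).reshape(-1,2); out=[]
m=(im.min(2)>185).astype(np.uint8)
hsv=cv2.cvtColor(im,cv2.COLOR_BGR2HSV); m=((hsv[...,1]<75)&(hsv[...,2]>170)).astype(np.uint8)
n,l,st,c=cv2.connectedComponentsWithStats(m)
for u,v in scr:
    k=[i for i in range(1,n) if np.hypot(*(c[i]-(u,v)))<6 and st[i,4]>15]
    p=c[k[0]] if k else np.array([u,v]); out.append(ray(d,*p,62)[:2]); print("screw",p.round(1),bool(k),end=" ")
q=np.array(out);N=q.mean(0);print("\nnest",N.round(2),"edges",[np.linalg.norm(q[i]-q[j]).round(1) for i,j in((0,1),(2,3),(0,2),(1,3))])
H=ray(d,float(a[3]),float(a[4]),z+80)[:2]
print("hole pos",H.round(2),"rel TCP",(H-T[:2]).round(2))
# shoulder circle: fit using visible upper arc (front half)
g=cv2.GaussianBlur(cv2.cvtColor(im,cv2.COLOR_BGR2GRAY),(0,0),0.6).astype(np.float32)
print("delta nest-hole",(N-H).round(2),"delta nest-TCP",(N-T[:2]).round(2))
E
python3 nest.py w3 51.5 317.8 295 251 57 368 57 257 172 363 171
python3 - <<'E'
import cv2
im=cv2.imread("pics/w3.png")[180:330,250:390]; cv2.imwrite("pics/w3c.png",cv2.resize(im,None,fx=4,fy=4,interpolation=cv2.INTER_CUBIC))
E
```

```text
screw [250.6  56.5] True screw [368.2  56.6] True screw [256.9 171.4] True screw [363.1 171.3] True 
nest [634.76 253.7 ] edges [np.float64(76.1), np.float64(76.0), np.float64(76.1), np.float64(76.1)]
hole pos [568.88 249.  ] rel TCP [-0.5  -0.35]
delta nest-hole [65.88  4.7 ] delta nest-TCP [65.39  4.35]
```

View pics/w3c.png

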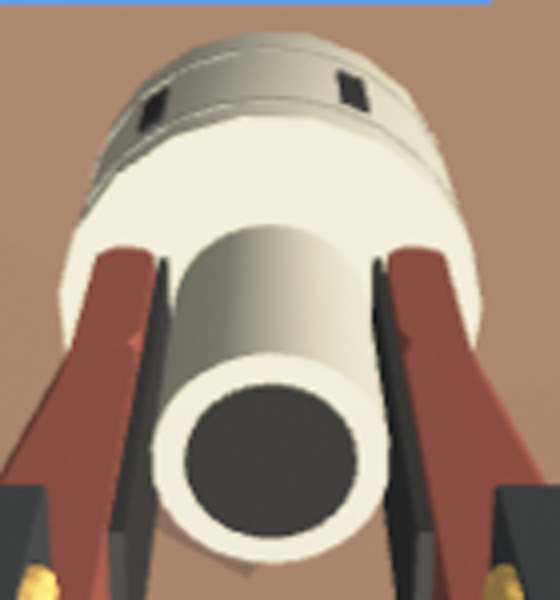

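Emit:
arm_command:
  motion:
    - [[0.07, 0.11, 0.02, 0.8, -0.08, 0, 1], [0, 0, 0, 0.8, -0.05, 0, 1], [0, 0, 0, 0.6, -0.05, 0.1, 1], [0, 0, 0, 0.3, 0, 0.3, 1], [0, 0, 0, 0.1, 0, 0.3, 1], [0, 0, 0, 0, 0, 0, 1], [0, 0, 0, 0, 0, 0, 1]]

```text
time: 15.2
ee_pos: [631.9, 253.8, 129.3]
tool_rot: [180.0, 0.1, 0.1]
wrist_force: [0.6, 0.1, 0.3]
grip_width: 25.2
```

```bash
python3 plan.py 635.1 253.9 125 1 1 1
```

```text
cur [631.9 253.8 129.3] [1.7998e+02 5.0000e-02 1.4000e-01] d [ 3.2  0.1 -4.3] rv [0.02 0.05 0.14]
[0.0, 0.01, 0.02, 0.13, 0.0, 0.17, 1.0],
```

Emit:
arm_command:
  motion:
    - [[0, 0, 0, 0.13, 0, 0.1, 1], [0, 0, 0, 0, 0, 0, 1], [0, 0, 0, 0, 0, 0, 1]]

```text
time: 15.5
ee_pos: [634.3, 254.1, 127.1]
tool_rot: [180.0, 0.1, 0.2]
wrist_force: [0.4, -0.6, -1.2]
grip_width: 25.8
```

```bash
python3 look.py w4;python3 plan.py 635.1 253.9 113 1 1 1
```

```text
15.55 [634.27 254.09 127.09] [1.7998e+02 7.0000e-02 1.9000e-01] [-0.94 -0.69 -1.22] 25.6
cur [634.3 254.1 127.1] [1.7998e+02 7.0000e-02 1.9000e-01] d [  0.8  -0.2 -14.1] rv [0.02 0.07 0.19]
[0.0, 0.01, 0.03, 0.03, 0.01, 0.56, 1.0],
```

View pics/w4.png

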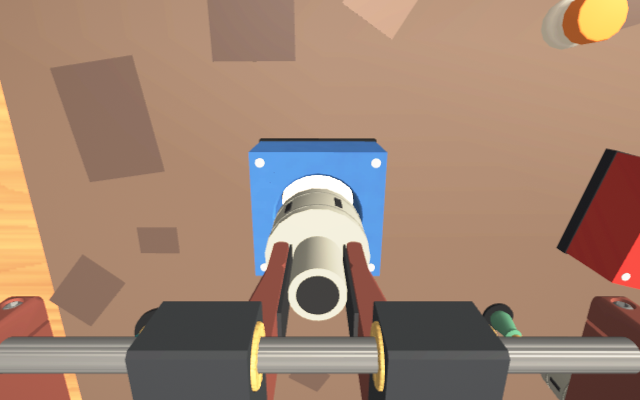

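```bash
python3 nest.py w4 51.5 317.4 294.5 260 163 376 163 264 268 371 268
```

```text
screw [259.2 162.4] True screw [375.6 162.7] True screw [264. 268.] False screw [371. 268.] False 
nest [634.3  253.59] edges [np.float64(75.9), np.float64(77.0), np.float64(77.0), np.float64(76.8)]
hole pos [633.62 253.7 ] rel TCP [-0.65 -0.39]
delta nest-hole [ 0.68 -0.11] delta nest-TCP [ 0.02 -0.51]
```

Emit:
arm_command:
  motion:
    - [[0, 0, 0.03, 0.03, 0, 0.2, 1], [0, 0, 0, 0, 0, 0.2, 1], [0, 0, 0, 0, 0, 0, 1]]

```text
time: 15.85
ee_pos: [635.1, 254.2, 116.6]
tool_rot: [180.0, 0.0, 0.0]
wrist_force: [-0.2, 0.3, -2.2]
grip_width: 25.7
```

```bash
python3 plan.py 635.0 253.8 108 1 1 1
```

```text
cur [635.1 254.2 116.6] [1.7999e+02 3.0000e-02 0.0000e+00] d [-0.1 -0.4 -8.6] rv [0.01 0.03 0.  ]
[0.0, 0.01, 0.0, 0.0, 0.01, 0.34, 1.0],
```

Emit:
arm_command:
  motion:
    - [[0, 0, 0, 0, 0.02, 0.12, 1], [0, 0, 0, 0, 0, 0.08, 1], [0, 0, 0, 0, 0, 0, 1]]

```text
time: 16.15
ee_pos: [634.9, 253.6, 110.8]
tool_rot: [180.0, 0.1, 0.0]
wrist_force: [-0.1, -0.4, -0.7]
grip_width: 25.4
```

```bash
python3 plan.py 635.0 253.8 108 1 1 1
```

```text
cur [634.9 253.6 110.8] [1.7998e+02 6.0000e-02 0.0000e+00] d [ 0.1  0.2 -2.8] rv [0.02 0.06 0.  ]
[0.0, 0.01, 0.0, 0.0, -0.01, 0.11, 1.0],
```

Emit:
arm_command:
  motion:
    - [[0, 0, 0, 0, 0, 0.15, 1], [0, 0, 0, 0, 0, 0.15, 1], [0, 0, 0, 0, 0, 0, 1]]

```text
time: 16.45
ee_pos: [635.0, 253.5, 102.7]
tool_rot: [180.0, 0.1, -0.0]
wrist_force: [0.7, -0.1, -0.8]
grip_width: 25.9
```

```bash
python3 plan.py 635.0 253.8 80 1 1 1
```

```text
cur [635.  253.5 102.7] [ 1.7998e+02  6.0000e-02 -0.0000e+00] d [  0.    0.3 -22.7] rv [ 0.02  0.06 -0.  ]
[0.0, 0.01, 0.0, 0.0, -0.01, 0.91, 1.0],
```

Emit:
arm_command:
  motion:
    - [[0, 0, 0, 0, -0.01, 0.2, 1], [0, 0, 0, 0, 0, 0.25, 1], [0, 0, 0, 0, 0, 0.2, 1], [0, 0, 0, 0, 0, 0.1, 1], [0, 0, 0, 0, 0, 0, 1]]

```text
time: 16.95
ee_pos: [634.7, 253.7, 81.8]
tool_rot: [180.0, 0.1, 0.0]
wrist_force: [0.7, 0.1, -0.7]
grip_width: 25.5
```

```bash
python3 plan.py 635.0 253.8 69.5 1 1 1
```

```text
cur [634.7 253.7  81.8] [1.7997e+02 9.0000e-02 0.0000e+00] d [  0.3   0.1 -12.3] rv [0.03 0.09 0.  ]
[0.0, 0.02, 0.0, 0.01, 0.0, 0.49, 1.0],
```

Emit:
arm_command:
  motion:
    - [[0, 0, 0, 0.01, 0, 0.15, 1], [0, 0, 0, 0, 0, 0.15, 1], [0, 0, 0, 0, 0, 0.1, 1], [0, 0, 0, 0, 0, 0.05, 1], [0, 0, 0, 0, 0, 0, 1], [0, 0, 0, 0, 0, 0, 1]]

```text
time: 17.55
ee_pos: [635.4, 254.0, 70.3]
tool_rot: [180.0, 0.0, 0.0]
wrist_force: [-0.8, -0.4, 0.2]
grip_width: 25.6
```

```bash
python3 plan.py 635.0 253.8 69.5 1 1 1; python3 look.py s5 scene; python3 -c "
import cv2
im=cv2.imread('pics/s5.png')[200:290,380:480];cv2.imwrite('pics/s5c.png',cv2.resize(im,None,fx=6,fy=6,interpolation=2))"
```

```text
cur [635.4 254.   70.3] [1.7999e+02 4.0000e-02 0.0000e+00] d [-0.4 -0.2 -0.8] rv [0.01 0.04 0.  ]
[0.0, 0.01, 0.0, -0.01, 0.01, 0.03, 1.0],
17.6 [635.38 253.94  70.31] [1.7999e+02 4.0000e-02 0.0000e+00] [-0.3  -0.57  0.44] 25.6
```

View pics/s5c.png

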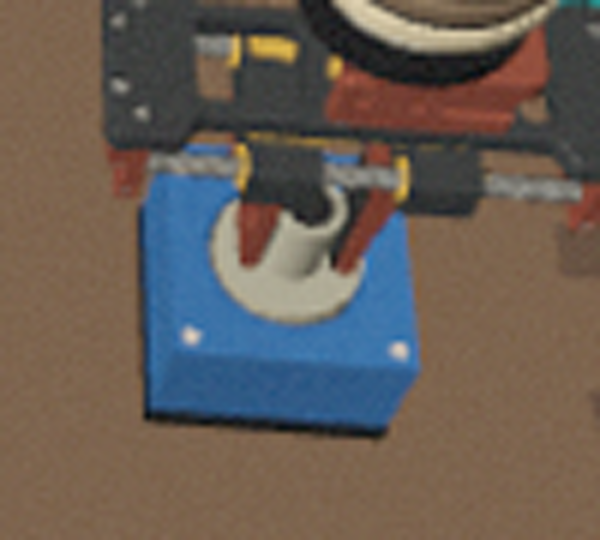

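Seated: the shoulder is about level with the block top. Releasing.

Emit:
arm_command:
  motion:
    - [[0, 0, 0, 0, 0, 0, 0.1], [0, 0, 0, 0, 0, 0, -0.3], [0, 0, 0, 0, 0, 0, -0.3], [0, 0, 0, 0, 0, -0.5, -0.3], [0, 0, 0, 0, 0, -0.9, -0.3], [0, 0, 0, 0, 0.3, -0.9, -0.3], [0, 0, 0, -0.5, 0.9, -0.6, -0.3], [0, 0, 0, -0.7, 1, 0, -0.3], [0, 0, 0, -0.7, 1, 0, -0.3], [0, 0, 0, -0.7, 1, 0, -0.3], [0, 0, 0, -0.7, 1, 0, -0.3]]

```text
time: 18.7
ee_pos: [553.5, 125.9, 152.8]
tool_rot: [-179.7, -0.4, 0.4]
wrist_force: [0.6, -0.0, 0.6]
grip_width: 56.9
```

```bash
python3 look.py s6 scene; python3 look.py t6 top; python3 -c "
import cv2
im=cv2.imread('pics/s6.png')[200:290,380:480];cv2.imwrite('pics/s6c.png',cv2.resize(im,None,fx=6,fy=6,interpolation=2))"; python3 plan.py 458 3.2 110 8 -0.3 1
```

```text
18.75 [551.21 120.68 152.63] [-1.7992e+02 -3.1000e-01  1.4000e-01] [-3.14 -3.85 -2.57] 57.3
18.8 [552.68 122.55 152.81] [-1.7986e+02 -3.7000e-01  1.1000e-01] [ 0.66 -0.89  0.06] 57.2
cur [552.7 122.6 152.8] [-1.7986e+02 -3.7000e-01  1.1000e-01] d [ -94.7 -119.4  -42.8] rv [-0.14 -0.37  0.11]
[-0.02, -0.06, 0.02, -0.48, 0.6, 0.21, -0.3],
[0.0, 0.0, 0.0, -0.47, 0.6, 0.21, -0.3],
[0.0, 0.0, 0.0, -0.47, 0.6, 0.21, -0.3],
[0.0, 0.0, 0.0, -0.47, 0.6, 0.21, -0.3],
[0.0, 0.0, 0.0, -0.47, 0.6, 0.21, -0.3],
[0.0, 0.0, 0.0, -0.47, 0.6, 0.21, -0.3],
[0.0, 0.0, 0.0, -0.47, 0.6, 0.21, -0.3],
[0.0, 0.0, 0.0, -0.47, 0.6, 0.21, -0.3],
```

View pics/s6c.png

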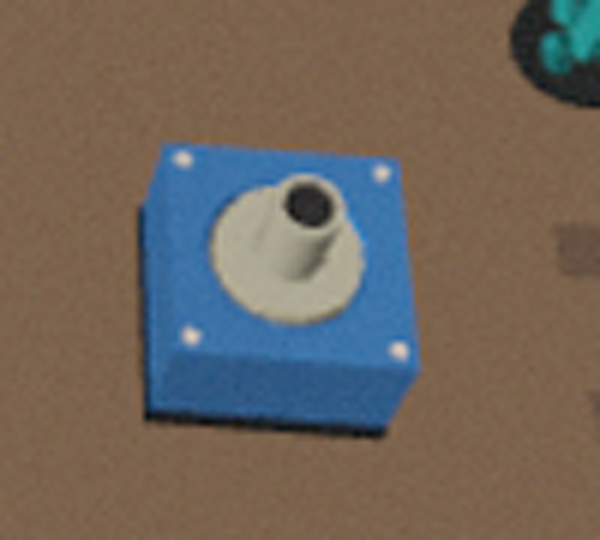

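View pics/t6.png

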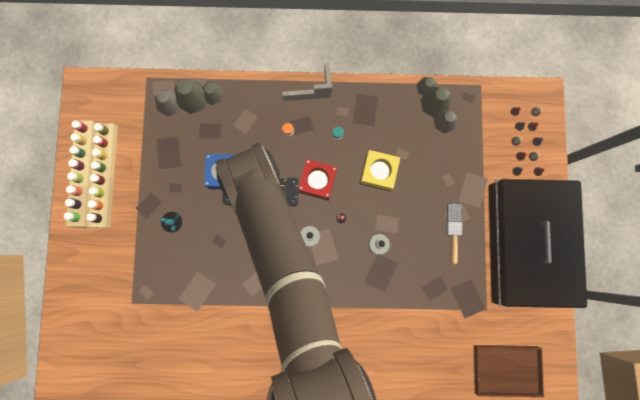

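The hollow tower sits flush in the blue nest. Going for B.

Emit:
arm_command:
  motion:
    - [[0, -0.06, 0, -0.6, 0.75, 0, -0.3], [0, 0, 0, -0.6, 0.75, 0, -0.3], [0, 0, 0, -0.6, 0.75, 0, -0.3], [0, 0, 0, -0.6, 0.75, 0.2, -0.3], [0, 0, 0, -0.6, 0.7, 0.4, -0.3], [0, 0, 0, -0.4, 0.5, 0.4, -0.3], [0, 0, 0, -0.2, 0.3, 0.4, -0.3], [0, 0, 0, 0, 0, 0.2, -0.3], [0, 0, 0, 0, 0, 0, -0.3]]

```text
time: 19.7
ee_pos: [467.5, 11.8, 118.5]
tool_rot: [-179.6, -0.9, 0.3]
wrist_force: [0.5, 0.1, 0.3]
grip_width: 57.1
```

```bash
python3 plan.py 458 3.2 50 4 -0.3 1
```

```text
cur [467.5  11.8 118.5] [-179.64   -0.85    0.32] d [ -9.5  -8.6 -68.5] rv [-0.37 -0.85  0.33]
[-0.06, -0.14, 0.05, -0.11, 0.09, 0.68, -0.3],
[0.0, 0.0, 0.0, -0.09, 0.09, 0.68, -0.3],
[0.0, 0.0, 0.0, -0.09, 0.09, 0.68, -0.3],
[0.0, 0.0, 0.0, -0.09, 0.09, 0.68, -0.3],
```

Emit:
arm_command:
  motion:
    - [[-0.06, -0.14, 0.05, -0.25, 0.2, 0.2, -0.3], [0, 0, 0, -0.1, 0.1, 0.5, -0.3], [0, 0, 0, 0, 0, 0.6, -0.3], [0, 0, 0, 0, 0, 0.6, -0.3], [0, 0, 0, 0, 0, 0.4, -0.3], [0, 0, 0, 0, 0, 0.25, -0.3], [0, 0, 0, 0, 0, 0, -0.3]]

```text
time: 20.4
ee_pos: [461.9, 7.8, 52.9]
tool_rot: [-180.0, -0.0, 0.3]
wrist_force: [0.5, 0.2, 0.5]
grip_width: 56.7
```

```bash
python3 plan.py 458.3 3.4 50 1 -0.3 1
```

```text
cur [461.9   7.8  52.9] [-1.7997e+02 -3.0000e-02  2.8000e-01] d [-3.6 -4.4 -2.9] rv [-0.03 -0.03  0.28]
[0.0, 0.0, 0.05, -0.15, 0.18, 0.12, -0.3],
```

Emit:
arm_command:
  motion:
    - [[0, 0, 0.05, -0.15, 0.18, 0.05, -0.3], [0, 0, 0, 0, 0, 0.03, -0.3], [0, 0, 0, 0, 0, 0, 1], [0, 0, 0, 0, 0, 0, 1], [0, 0, 0, 0, 0, 0, 1], [0, 0, 0, 0, 0, 0, 1], [0, 0, 0, 0, 0, 0, 1]]
  force: 25

```text
time: 21.1
ee_pos: [459.2, 3.0, 52.6]
tool_rot: [-180.0, -0.2, -0.1]
wrist_force: [-0.8, 0.7, -2.1]
grip_width: 25.6
```

Emit:
arm_command:
  motion:
    - [[0, 0, 0, 0, 0, -0.4, 1], [0, 0, 0, 0, 0, -0.8, 1], [0, 0, 0, 0, 0, -0.8, 1], [0, 0, 0, 0, 0, -0.8, 1], [0, 0, 0, 0, 0, -0.7, 1], [0, 0, 0, 0, 0, -0.3, 1], [0, 0, 0, 0, 0, 0, 1], [0, 0, 0, 0, 0, 0, 1]]

```text
time: 21.9
ee_pos: [456.0, 3.0, 152.1]
tool_rot: [-180.0, 0.1, -0.0]
wrist_force: [-0.3, -0.5, -3.2]
grip_width: 25.4
```

```bash
python3 - <<'E'
from station import status,snapshot
import numpy as np
f=[]
for i in range(4):
    snapshot("wrist"); s=status.state(); f.append(s["wrist_force"][2])
print(np.round(f,2),np.mean(f))
E
python3 plan.py 582 -192 150 8 1 1
```

```text
[-3.05 -3.32 -3.66 -2.47] -3.128910819032936
cur [455.7   3.1 151.6] [-179.97    0.18    0.  ] d [ 126.3 -195.1   -1.6] rv [-0.03  0.18  0.  ]
[-0.01, 0.03, 0.0, 0.63, 0.98, 0.01, 1.0],
[0.0, 0.0, 0.0, 0.63, 0.98, 0.01, 1.0],
[0.0, 0.0, 0.0, 0.63, 0.98, 0.01, 1.0],
[0.0, 0.0, 0.0, 0.63, 0.98, 0.01, 1.0],
[0.0, 0.0, 0.0, 0.63, 0.98, 0.01, 1.0],
[0.0, 0.0, 0.0, 0.63, 0.98, 0.01, 1.0],
[0.0, 0.0, 0.0, 0.63, 0.98, 0.01, 1.0],
[0.0, 0.0, 0.0, 0.63, 0.98, 0.01, 1.0],
```

3.1 N, so tower B is confirmed part-filled. Moving it to yellow.

Emit:
arm_command:
  motion:
    - [[0, 0.03, 0, 0.6, 1, 0, 1], [0, 0, 0, 0.6, 1, 0, 1], [0, 0, 0, 0.6, 1, 0, 1], [0, 0, 0, 0.6, 1, 0, 1], [0, 0, 0, 0.6, 1, 0, 1], [0, 0, 0, 0.6, 1, 0, 1], [0, 0, 0, 0.5, 0.8, 0, 1], [0, 0, 0, 0.3, 0.5, 0, 1], [0, 0, 0, 0.1, 0.2, 0, 1], [0, 0, 0, 0, 0, 0, 1], [0, 0, 0, 0, 0, 0, 1]]

```text
time: 23.2
ee_pos: [568.5, -187.8, 142.1]
tool_rot: [-179.7, 0.8, 0.3]
wrist_force: [-0.1, 0.5, -3.1]
grip_width: 25.5
```

```bash
python3 look.py w7; python3 plan.py 582 -192 145 2 1 1
```

```text
23.25 [ 568.51 -187.62  142.24] [-179.73    0.8     0.35] [-0.75  0.76 -2.74] 25.6
cur [ 568.5 -187.6  142.2] [-179.73    0.8     0.35] d [13.5 -4.4  2.8] rv [-0.27  0.8   0.35]
[-0.04, 0.13, 0.06, 0.27, 0.09, -0.06, 1.0],
[0.0, 0.0, 0.0, 0.27, 0.09, -0.06, 1.0],
```

View pics/w7.png

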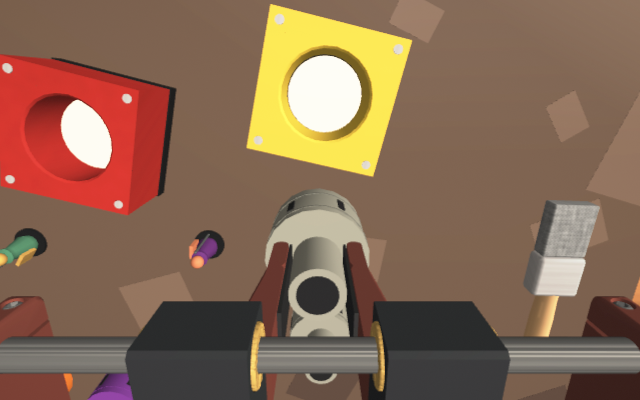

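Yellow screws are at (280,19), (398,48), (258,140) and (366,165). Red is at left, and the held hole is at (318,295).

```bash
python3 nest.py w7 52 317.4 294.5 280 19 398 48 258 140 366 165; python3 nest.py w7 52 317.4 294.5 7 68 127 99 10 180 118 205;python3 -c "
import cv2
im=cv2.imread('pics/w7.png')[180:330,250:390];cv2.imwrite('pics/w7c.png',cv2.resize(im,None,fx=4,fy=4,interpolation=2))"
```

```text
screw [279.1  18.6] True screw [397.9  48.8] True screw [257.8 139.6] True screw [365.5 164.5] True 
nest [ 647.39 -192.45] edges [np.float64(76.1), np.float64(76.0), np.float64(76.0), np.float64(76.1)]
hole pos [ 568.01 -188.4 ] rel TCP [-0.5  -0.78]
delta nest-hole [79.37 -4.06] delta nest-TCP [78.88 -4.83]
screw [ 7.1 67.5] True screw [126.6  98. ] True screw [  9.7 178.7] True screw [118.2 204.1] True 
nest [617.65 -15.91] edges [np.float64(76.1), np.float64(76.1), np.float64(76.0), np.float64(76.1)]
hole pos [ 568.01 -188.4 ] rel TCP [-0.5  -0.78]
delta nest-hole [ 49.64 172.48] delta nest-TCP [ 49.14 171.71]
```

View pics/w7c.png

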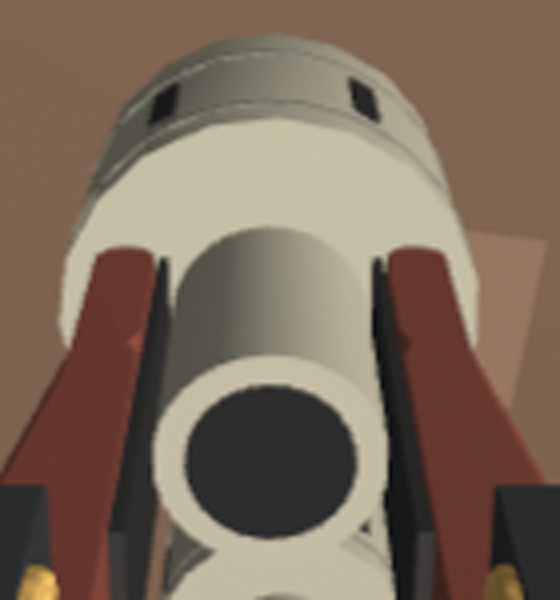

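Emit:
arm_command:
  motion:
    - [[-0.04, 0.13, 0.06, 0.6, 0.08, 0, 1], [0, 0, 0, 0.8, 0.06, 0, 1], [0, 0, 0, 0.8, 0.05, 0, 1], [0, 0, 0, 0.5, 0, 0.1, 1], [0, 0, 0, 0.25, 0, 0.2, 1], [0, 0, 0, 0, 0, 0, 1], [0, 0, 0, 0, 0, 0, 1]]

```text
time: 23.95
ee_pos: [648.3, -186.5, 135.6]
tool_rot: [-180.0, -0.3, 0.3]
wrist_force: [-0.4, 0.7, -2.2]
grip_width: 25.6
```

```bash
python3 plan.py 647.7 -192.3 125 1 1 1
```

```text
cur [ 648.3 -186.5  135.6] [-179.96   -0.34    0.28] d [ -0.6  -5.8 -10.6] rv [-0.04 -0.34  0.28]
[-0.01, -0.06, 0.05, -0.03, 0.23, 0.42, 1.0],
```

Emit:
arm_command:
  motion:
    - [[0, -0.06, 0.05, -0.02, 0.23, 0.2, 1], [0, 0, 0, 0, 0, 0.15, 1], [0, 0, 0, 0, 0, 0, 1], [0, 0, 0, 0, 0, 0, 1]]

```text
time: 24.35
ee_pos: [646.2, -193.4, 126.3]
tool_rot: [-180.0, 0.1, -0.1]
wrist_force: [0.3, -0.2, -4.2]
grip_width: 25.5
```

```bash
python3 look.py w8; python3 plan.py 647.7 -192.3 117 1 1 1
```

```text
24.4 [ 646.17 -193.28  126.29] [-1.7999e+02  1.1000e-01 -1.1000e-01] [-0.33 -0.57 -3.01] 25.5
cur [ 646.2 -193.3  126.3] [-1.7999e+02  1.1000e-01 -1.1000e-01] d [ 1.5  1.  -9.3] rv [-0.01  0.11 -0.11]
[0.0, 0.02, -0.02, 0.06, -0.04, 0.37, 1.0],
```

View pics/w8.png

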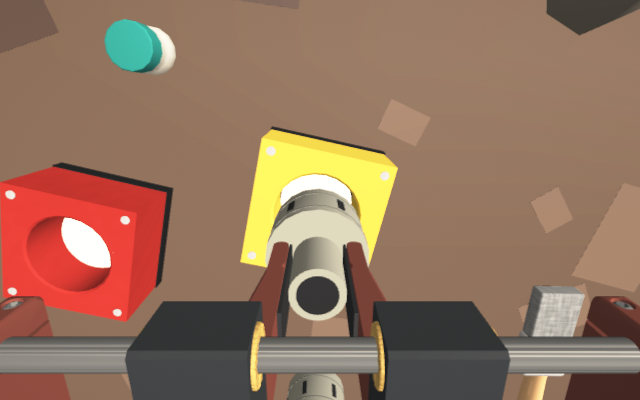

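```bash
python3 nest.py w8 52 317.4 294.5 385 176 251 255 385 176 251 255
```

```text
screw [384.2 175.4] True screw [251.5 254.9] True screw [384.2 175.4] True screw [251.5 254.9] True 
nest [ 647.36 -192.47] edges [np.float64(107.4), np.float64(107.4), np.float64(0.0), np.float64(0.0)]
hole pos [ 645.23 -193.79] rel TCP [-0.93 -0.51]
delta nest-hole [2.13 1.32] delta nest-TCP [1.19 0.81]
```

Emit:
arm_command:
  motion:
    - [[0, 0.02, -0.02, 0.06, -0.04, 0.15, 1], [0, 0, 0, 0, 0, 0.15, 1], [0, 0, 0, 0, 0, 0, 1], [0, 0, 0, 0, 0, 0, 1]]

```text
time: 24.8
ee_pos: [647.8, -192.1, 118.4]
tool_rot: [-180.0, -0.0, 0.0]
wrist_force: [0.2, -0.6, -2.9]
grip_width: 25.5
```

```bash
python3 plan.py 647.7 -192.3 111 1 1 1
```

```text
cur [ 647.8 -192.1  118.4] [-1.7999e+02 -5.0000e-02  2.0000e-02] d [-0.1 -0.2 -7.4] rv [-0.01 -0.05  0.02]
[0.0, -0.01, 0.0, 0.0, 0.01, 0.3, 1.0],
```

Emit:
arm_command:
  motion:
    - [[0, 0, 0, 0.01, 0, 0.12, 1], [0, 0, 0, 0, 0, 0.12, 1], [0, 0, 0, 0, 0, 0, 1]]

```text
time: 25.1
ee_pos: [648.1, -192.0, 112.0]
tool_rot: [-180.0, -0.1, 0.0]
wrist_force: [-0.0, 0.8, -2.0]
grip_width: 25.7
```

```bash
python3 plan.py 647.8 -192.3 100 1 1 1
```

```text
cur [ 648.1 -192.   112. ] [-1.7998e+02 -5.0000e-02  3.0000e-02] d [ -0.3  -0.3 -12. ] rv [-0.02 -0.05  0.03]
[0.0, -0.01, 0.01, -0.01, 0.01, 0.48, 1.0],
```

Emit:
arm_command:
  motion:
    - [[0, 0, 0, -0.01, 0.01, 0.15, 1], [0, 0, 0, 0, 0, 0.15, 1], [0, 0, 0, 0, 0, 0, 1]]

```text
time: 25.4
ee_pos: [647.8, -192.3, 103.7]
tool_rot: [-180.0, -0.0, 0.0]
wrist_force: [0.6, -0.1, -3.4]
grip_width: 25.3
```

```bash
python3 plan.py 647.8 -192.3 82 1 1 1
```

```text
cur [ 647.8 -192.3  103.7] [-1.7998e+02 -5.0000e-02  3.0000e-02] d [ -0.   -0.  -21.7] rv [-0.02 -0.05  0.03]
[0.0, -0.01, 0.01, 0.0, 0.0, 0.87, 1.0],
```

Inside the well. Continuing down.

Emit:
arm_command:
  motion:
    - [[0, 0, 0, 0, 0, 0.2, 1], [0, 0, 0, 0, 0, 0.25, 1], [0, 0, 0, 0, 0, 0.2, 1], [0, 0, 0, 0, 0, 0.1, 1], [0, 0, 0, 0, 0, 0, 1]]

```text
time: 25.9
ee_pos: [647.8, -192.3, 82.9]
tool_rot: [-180.0, -0.0, 0.0]
wrist_force: [0.4, 0.5, -2.4]
grip_width: 25.3
```

```bash
python3 plan.py 647.8 -192.3 70.5 1 1 1
```

```text
cur [ 647.8 -192.3   82.9] [-1.7998e+02 -3.0000e-02  3.0000e-02] d [  0.    0.  -12.4] rv [-0.02 -0.03  0.03]
[0.0, -0.01, 0.0, 0.0, 0.0, 0.49, 1.0],
```

Emit:
arm_command:
  motion:
    - [[0, 0, 0, 0, 0, 0.15, 1], [0, 0, 0, 0, 0, 0.15, 1], [0, 0, 0, 0, 0, 0.1, 1], [0, 0, 0, 0, 0, 0.05, 1], [0, 0, 0, 0, 0, 0, 1], [0, 0, 0, 0, 0, 0, 1]]

```text
time: 26.5
ee_pos: [648.3, -192.3, 71.8]
tool_rot: [-180.0, -0.1, 0.0]
wrist_force: [-0.6, 0.6, -1.0]
grip_width: 25.6
```

```bash
python3 plan.py 647.8 -192.3 70 1 1 1
```

```text
cur [ 648.3 -192.3   71.8] [-1.8e+02 -1.0e-01  3.0e-02] d [-0.5  0.  -1.8] rv [-0.   -0.1   0.03]
[0.0, -0.02, 0.0, -0.02, 0.0, 0.07, 1.0],
```

Emit:
arm_command:
  motion:
    - [[0, 0, 0, -0.01, 0, 0.05, 1], [0, 0, 0, 0, 0, 0, 1], [0, 0, 0, 0, 0, 0, 0.1], [0, 0, 0, 0, 0, 0, -0.3], [0, 0, 0, 0, 0, 0, -0.3], [0, 0, 0, 0, 0, -0.5, -0.3], [0, 0, 0, 0, 0, -0.9, -0.3], [0, 0, 0, 0, 0, -0.9, -0.3], [0, 0, 0, -0.9, 0, -0.5, -0.3], [0, 0, 0, -1, 0, 0, -0.3], [0, 0, 0, -1, 0, 0, -0.3], [0, 0, 0, -1, 0, 0, -0.3]]

```text
time: 27.7
ee_pos: [553.2, -191.8, 149.7]
tool_rot: [179.9, -0.7, 0.2]
wrist_force: [-0.3, -0.9, 0.2]
grip_width: 57.1
```

```bash
python3 look.py s9 scene; python3 look.py w9; python3 -c "
import cv2
im=cv2.imread('pics/s9.png')[200:275,195:295];cv2.imwrite('pics/s9c.png',cv2.resize(im,None,fx=6,fy=6,interpolation=2))"; python3 plan.py 439.5 -191.3 110 8 -0.3 1
```

```text
27.75 [ 549.15 -192.44  149.65] [ 1.7989e+02 -4.9000e-01  8.0000e-02] [-2.9   0.15 -1.31] 57.1
27.8 [ 551.11 -192.55  149.75] [ 1.7989e+02 -5.6000e-01  7.0000e-02] [1.21 0.18 0.7 ] 57.2
cur [ 551.1 -192.5  149.8] [ 1.7989e+02 -5.6000e-01  7.0000e-02] d [-111.6    1.2  -39.8] rv [ 0.11 -0.56  0.07]
[0.02, -0.09, 0.01, -0.56, -0.01, 0.19, -0.3],
[0.0, 0.0, 0.0, -0.56, -0.01, 0.2, -0.3],
[0.0, 0.0, 0.0, -0.56, -0.01, 0.2, -0.3],
[0.0, 0.0, 0.0, -0.56, -0.01, 0.2, -0.3],
[0.0, 0.0, 0.0, -0.56, -0.01, 0.2, -0.3],
[0.0, 0.0, 0.0, -0.56, -0.01, 0.2, -0.3],
[0.0, 0.0, 0.0, -0.56, -0.01, 0.2, -0.3],
[0.0, 0.0, 0.0, -0.56, -0.01, 0.2, -0.3],
```

View pics/s9c.png

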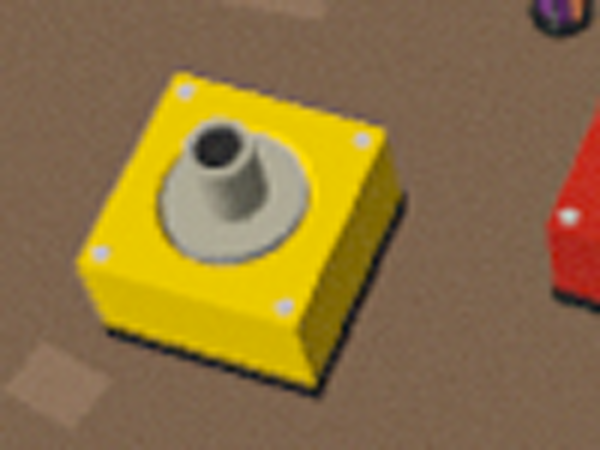

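View pics/w9.png

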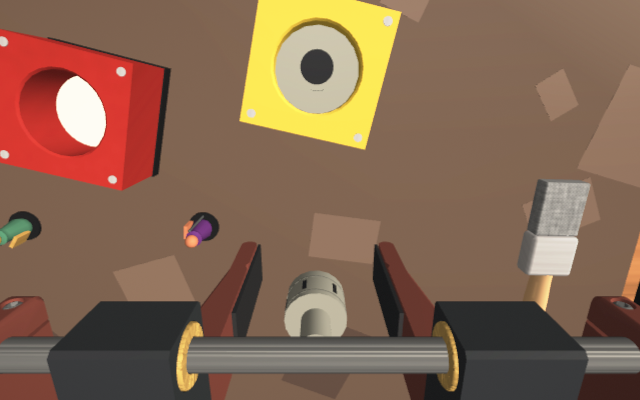

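The part-filled tower is flush in yellow. Next is the solid one, C, at (439.5, −191.3).

Emit:
arm_command:
  motion:
    - [[0, -0.09, 0, -0.8, 0, 0, -0.3], [0, 0, 0, -0.8, 0, 0, -0.3], [0, 0, 0, -0.8, 0, 0.2, -0.3], [0, 0, 0, -0.8, 0, 0.4, -0.3], [0, 0, 0, -0.6, 0, 0.4, -0.3], [0, 0, 0, -0.4, 0, 0.4, -0.3], [0, 0, 0, -0.15, 0, 0.2, -0.3], [0, 0, 0, 0, 0, 0, -0.3]]

```text
time: 28.6
ee_pos: [447.1, -193.6, 115.5]
tool_rot: [179.7, -0.8, 0.1]
wrist_force: [0.1, 0.1, 0.7]
grip_width: 56.9
```

```bash
python3 plan.py 439.8 -191.3 50 4 -0.3 1
```

```text
cur [ 447.1 -193.6  115.5] [ 1.7967e+02 -7.8000e-01  1.5000e-01] d [ -7.3   2.3 -65.5] rv [ 0.33 -0.78  0.15]
[0.05, -0.13, 0.02, -0.08, -0.03, 0.65, -0.3],
[0.0, 0.0, 0.0, -0.07, -0.02, 0.65, -0.3],
[0.0, 0.0, 0.0, -0.07, -0.02, 0.65, -0.3],
[0.0, 0.0, 0.0, -0.07, -0.02, 0.65, -0.3],
```

Emit:
arm_command:
  motion:
    - [[0.05, -0.13, 0.02, -0.2, -0.1, 0.2, -0.3], [0, 0, 0, -0.1, -0.05, 0.5, -0.3], [0, 0, 0, 0, 0, 0.6, -0.3], [0, 0, 0, 0, 0, 0.6, -0.3], [0, 0, 0, 0, 0, 0.35, -0.3], [0, 0, 0, 0, 0, 0.15, -0.3], [0, 0, 0, 0, 0, 0, -0.3]]

```text
time: 29.3
ee_pos: [445.7, -189.3, 55.5]
tool_rot: [180.0, -0.2, 0.1]
wrist_force: [-0.2, 1.1, 0.6]
grip_width: 57.1
```

```bash
python3 plan.py 439.8 -191.3 50 1 -0.3 1
```

```text
cur [ 445.7 -189.3   55.5] [ 1.7997e+02 -2.2000e-01  1.2000e-01] d [-5.9 -2.  -5.5] rv [ 0.03 -0.22  0.12]
[0.01, -0.04, 0.02, -0.24, 0.08, 0.22, -0.3],
```

Emit:
arm_command:
  motion:
    - [[0, -0.04, 0.02, -0.24, 0.08, 0.1, -0.3], [0, 0, 0, 0, 0, 0.08, -0.3], [0, 0, 0, 0, 0, 0, -0.3]]

```text
time: 29.6
ee_pos: [440.1, -191.7, 51.8]
tool_rot: [179.9, -0.0, -0.0]
wrist_force: [0.1, 0.0, 0.1]
grip_width: 57.1
```

```bash
python3 plan.py 439.8 -191.3 50 1 -0.3 1
```

```text
cur [ 440.1 -191.7   51.8] [ 1.7993e+02 -4.0000e-02 -2.0000e-02] d [-0.3  0.4 -1.8] rv [ 0.07 -0.04 -0.02]
[0.01, -0.01, 0.0, -0.01, -0.02, 0.07, -0.3],
```

Emit:
arm_command:
  motion:
    - [[0, 0, 0, 0, 0, 0.04, -0.3], [0, 0, 0, 0, 0, 0, 1], [0, 0, 0, 0, 0, 0, 1], [0, 0, 0, 0, 0, 0, 1], [0, 0, 0, 0, 0, 0, 1], [0, 0, 0, 0, 0, 0, 1]]
  force: 30

```text
time: 30.2
ee_pos: [440.6, -191.8, 51.5]
tool_rot: [179.9, -0.1, -0.0]
wrist_force: [-0.3, 0.6, -0.6]
grip_width: 25.5
```

Emit:
arm_command:
  motion:
    - [[0, 0, 0, 0, 0, -0.4, 1], [0, 0, 0, 0, 0, -0.8, 1], [0, 0, 0, 0, 0, -0.8, 1], [0, 0, 0, 0, 0, -0.8, 1], [0, 0, 0, 0, 0, -0.8, 1], [0, 0, 0, 0, 0, -0.3, 1], [0, 0, 0, 0, 0, 0, 1], [0, 0, 0, 0, 0, 0, 1]]

```text
time: 31.0
ee_pos: [435.1, -190.2, 150.9]
tool_rot: [-179.9, 0.5, -0.0]
wrist_force: [1.0, -0.1, -6.3]
grip_width: 25.3
```

```bash
python3 plan.py 552 -16 150 8 1 1
```

```text
cur [ 435.1 -190.2  150.9] [-179.87    0.5    -0.  ] d [116.9 174.2  -0.9] rv [-0.13  0.5  -0.  ]
[-0.02, 0.08, 0.0, 0.58, -0.87, 0.0, 1.0],
[0.0, 0.0, 0.0, 0.58, -0.87, 0.0, 1.0],
[0.0, 0.0, 0.0, 0.58, -0.87, 0.0, 1.0],
[0.0, 0.0, 0.0, 0.58, -0.87, 0.0, 1.0],
[0.0, 0.0, 0.0, 0.58, -0.87, 0.0, 1.0],
[0.0, 0.0, 0.0, 0.58, -0.87, 0.0, 1.0],
[0.0, 0.0, 0.0, 0.58, -0.87, 0.0, 1.0],
[0.0, 0.0, 0.0, 0.58, -0.87, 0.0, 1.0],
```

Emit:
arm_command:
  motion:
    - [[0, 0.08, 0, 0.6, -0.9, 0, 1], [0, 0, 0, 0.6, -0.9, 0, 1], [0, 0, 0, 0.6, -0.9, 0, 1], [0, 0, 0, 0.6, -0.9, 0, 1], [0, 0, 0, 0.6, -0.9, 0, 1], [0, 0, 0, 0.6, -0.9, 0, 1], [0, 0, 0, 0.5, -0.7, 0, 1], [0, 0, 0, 0.3, -0.4, 0, 1], [0, 0, 0, 0, 0, 0, 1], [0, 0, 0, 0, 0, 0, 1]]

```text
time: 32.0
ee_pos: [540.9, -23.1, 137.6]
tool_rot: [-179.7, 1.2, -0.2]
wrist_force: [-0.5, -0.1, -6.4]
grip_width: 25.5
```

```bash
python3 look.py w10; python3 plan.py 617.9 -15.7 150 3 1 1
```

```text
32.05 [540.82 -23.27 137.71] [-179.73    1.23   -0.23] [-0.04 -0.19 -7.05] 25.4
cur [540.8 -23.3 137.7] [-179.73    1.23   -0.23] d [77.1  7.6 12.3] rv [-0.27  1.23 -0.24]
[-0.05, 0.21, -0.04, 1.02, -0.11, -0.19, 1.0],
[0.0, 0.0, 0.0, 1.03, -0.1, -0.16, 1.0],
[0.0, 0.0, 0.0, 1.03, -0.1, -0.16, 1.0],
```

View pics/w10.png

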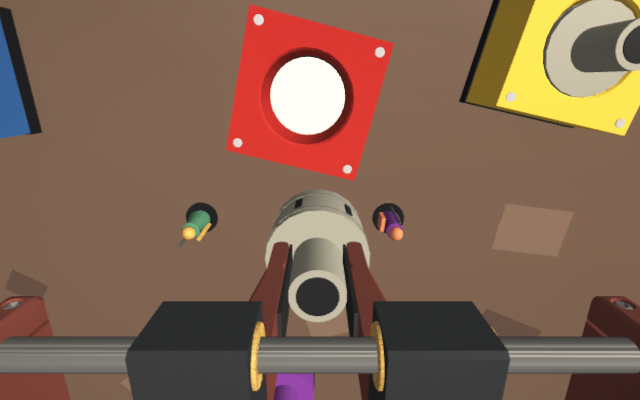

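Red screws are at (258,20), (380,52), (237,142) and (347,169). The held hole is at (317.5,296).

```bash
python3 nest.py w10 51.5 317.4 295.5 258 20 380 52 237 142 347 169
```

```text
screw [258.4  19.1] True screw [379.5  51.6] True screw [237.3 142.1] True screw [347.  168.6] True 
nest [617.67 -15.9 ] edges [np.float64(75.9), np.float64(76.1), np.float64(76.0), np.float64(76.0)]
hole pos [540.38 -23.68] rel TCP [-0.44 -0.41]
delta nest-hole [77.29  7.78] delta nest-TCP [76.85  7.37]
```

Emit:
arm_command:
  motion:
    - [[-0.05, 0.21, -0.04, 0.7, -0.12, -0.1, 1], [0, 0, 0, 0.8, -0.1, -0.1, 1], [0, 0, 0, 0.7, -0.05, 0, 1], [0, 0, 0, 0.5, 0, 0, 1], [0, 0, 0, 0.2, 0, 0, 1], [0, 0, 0, 0, 0, 0, 1], [0, 0, 0, 0, 0, 0, 1]]

```text
time: 32.75
ee_pos: [616.5, -24.3, 143.0]
tool_rot: [179.7, -0.3, -0.5]
wrist_force: [0.3, 0.4, -5.0]
grip_width: 25.3
```

```bash
python3 plan.py 617.9 -15.7 125 1 1 1
```

```text
cur [616.5 -24.3 143. ] [179.7   -0.28  -0.5 ] d [  1.4   8.6 -18. ] rv [ 0.31 -0.28 -0.5 ]
[0.05, -0.05, -0.08, 0.05, -0.35, 0.72, 1.0],
```

Emit:
arm_command:
  motion:
    - [[0.05, -0.05, -0.08, 0.06, -0.34, 0.2, 1], [0, 0, 0, 0, 0, 0.2, 1], [0, 0, 0, 0, 0, 0.1, 1], [0, 0, 0, 0, 0, 0, 1], [0, 0, 0, 0, 0, 0, 1]]

```text
time: 33.25
ee_pos: [616.3, -15.2, 129.1]
tool_rot: [180.0, 0.1, 0.0]
wrist_force: [-0.3, -0.5, -5.0]
grip_width: 25.6
```

```bash
python3 look.py w11; python3 plan.py 617.9 -15.7 118 1 1 1
```

```text
33.3 [616.33 -15.17 129.1 ] [-1.8e+02  1.3e-01  3.0e-02] [ 0.62 -0.55 -6.28] 25.8
cur [616.3 -15.2 129.1] [-1.8e+02  1.3e-01  3.0e-02] d [  1.6  -0.5 -11.1] rv [-0.    0.13  0.03]
[0.0, 0.02, 0.0, 0.06, 0.02, 0.44, 1.0],
```

View pics/w11.png

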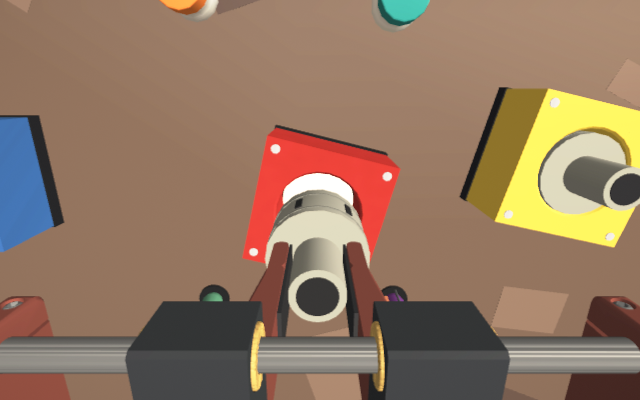

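```bash
python3 nest.py w11 51 317.4 296 387 176 253 252 387 176 253 252; python3 -c "
import cv2,numpy as np
a=[cv2.resize(cv2.imread(f'pics/{n}.png')[180:330,250:390],None,fx=2.8,fy=3.6,interpolation=2) for n in('w8','w11')]
cv2.imwrite('pics/w11c.png',np.hstack(a))"
```

```text
screw [386.9 175.9] True screw [253.2 251.5] True screw [386.9 175.9] True screw [253.2 251.5] True 
nest [617.63 -15.91] edges [np.float64(107.5), np.float64(107.5), np.float64(0.0), np.float64(0.0)]
hole pos [615.32 -15.63] rel TCP [-1.   -0.46]
delta nest-hole [ 2.31 -0.28] delta nest-TCP [ 1.31 -0.74]
```

View pics/w11c.png

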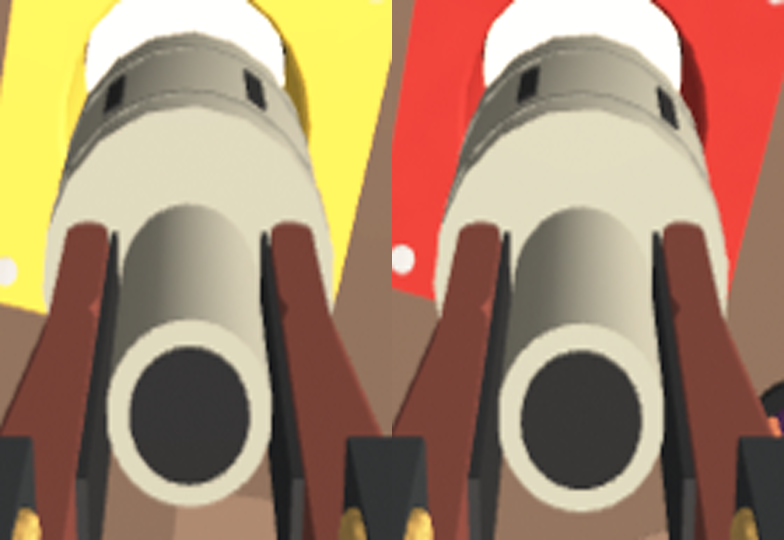

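Emit:
arm_command:
  motion:
    - [[0, 0.02, 0, 0.08, 0.02, 0.15, 1], [0, 0, 0, 0, 0, 0.2, 1], [0, 0, 0, 0, 0, 0, 1], [0, 0, 0, 0, 0, 0, 1]]

```text
time: 33.7
ee_pos: [618.7, -16.0, 119.8]
tool_rot: [180.0, -0.0, 0.0]
wrist_force: [-0.7, 0.1, -6.1]
grip_width: 25.5
```

```bash
python3 plan.py 618.1 -15.7 111 1 1 1
```

```text
cur [618.7 -16.  119.8] [ 1.7999e+02 -3.0000e-02  1.0000e-02] d [-0.6  0.3 -8.8] rv [ 0.01 -0.03  0.01]
[0.0, 0.0, 0.0, -0.02, -0.01, 0.35, 1.0],
```

Emit:
arm_command:
  motion:
    - [[0, 0, 0, -0.02, -0.01, 0.12, 1], [0, 0, 0, 0, 0, 0.12, 1], [0, 0, 0, 0, 0, 0, 1]]

```text
time: 34.0
ee_pos: [618.1, -15.8, 113.3]
tool_rot: [180.0, -0.0, 0.0]
wrist_force: [0.6, -0.1, -5.5]
grip_width: 25.5
```

```bash
python3 plan.py 618.1 -15.7 100 1 1 1
```

```text
cur [618.1 -15.8 113.3] [ 1.7999e+02 -3.0000e-02  0.0000e+00] d [ -0.    0.1 -13.3] rv [ 0.01 -0.03  0.  ]
[0.0, 0.0, 0.0, 0.0, 0.0, 0.53, 1.0],
```

Emit:
arm_command:
  motion:
    - [[0, 0, 0, 0, 0, 0.1, 1], [0, 0, 0, 0, 0, 0.1, 1], [0, 0, 0, 0, 0, 0, 1]]

```text
time: 34.3
ee_pos: [618.2, -15.8, 107.9]
tool_rot: [180.0, -0.0, 0.0]
wrist_force: [-0.6, 0.3, -6.4]
grip_width: 25.7
```

```bash
python3 plan.py 618.1 -15.7 82 1 1 1
```

```text
cur [618.2 -15.8 107.9] [ 1.7999e+02 -4.0000e-02  1.0000e-02] d [ -0.1   0.1 -25.9] rv [ 0.01 -0.04  0.01]
[0.0, -0.01, 0.0, -0.01, 0.0, 1.04, 1.0],
```

Emit:
arm_command:
  motion:
    - [[0, 0, 0, 0, 0, 0.2, 1], [0, 0, 0, 0, 0, 0.25, 1], [0, 0, 0, 0, 0, 0.25, 1], [0, 0, 0, 0, 0, 0.2, 1], [0, 0, 0, 0, 0, 0, 1]]

```text
time: 34.8
ee_pos: [618.2, -15.7, 83.1]
tool_rot: [180.0, -0.0, 0.0]
wrist_force: [0.8, -0.1, -5.0]
grip_width: 25.5
```

```bash
python3 plan.py 618.1 -15.7 70 1 1 1
```

```text
cur [618.2 -15.7  83.1] [ 1.8e+02 -3.0e-02  1.0e-02] d [ -0.1   0.  -13.1] rv [ 0.   -0.03  0.01]
[0.0, -0.01, 0.0, -0.01, 0.0, 0.52, 1.0],
```

Emit:
arm_command:
  motion:
    - [[0, 0, 0, 0, 0, 0.15, 1], [0, 0, 0, 0, 0, 0.15, 1], [0, 0, 0, 0, 0, 0.1, 1], [0, 0, 0, 0, 0, 0.05, 1], [0, 0, 0, 0, 0, 0, 1], [0, 0, 0, 0, 0, 0, 1]]

```text
time: 35.4
ee_pos: [618.6, -15.7, 72.2]
tool_rot: [180.0, -0.1, 0.0]
wrist_force: [0.0, -0.5, -2.2]
grip_width: 25.3
```

```bash
python3 plan.py 618.1 -15.7 69 1 1 1
```

```text
cur [618.6 -15.7  72.2] [ 1.7998e+02 -8.0000e-02  0.0000e+00] d [-0.5 -0.  -3.2] rv [ 0.02 -0.08  0.  ]
[0.0, -0.01, 0.0, -0.02, 0.0, 0.13, 1.0],
```

Emit:
arm_command:
  motion:
    - [[0, 0, 0, -0.01, 0, 0.05, 1], [0, 0, 0, 0, 0, 0.05, 1], [0, 0, 0, 0, 0, 0, 1], [0, 0, 0, 0, 0, 0, 1]]

```text
time: 35.8
ee_pos: [618.6, -15.7, 70.3]
tool_rot: [180.0, -0.1, -0.0]
wrist_force: [-1.6, 0.3, -1.0]
grip_width: 25.6
```

Emit:
arm_command:
  motion:
    - [[0, 0, 0, -0.01, 0, 0.05, 1], [0, 0, 0, 0, 0, 0, 1], [0, 0, 0, 0, 0, 0, 0.1], [0, 0, 0, 0, 0, 0, -0.3], [0, 0, 0, 0, 0, 0, -0.3], [0, 0, 0, 0, 0, -0.4, -0.3], [0, 0, 0, 0, 0, -0.9, -0.3], [0, 0, 0, 0, 0, -0.9, -0.3], [0, 0, 0, -0.5, 0, -0.9, -0.3], [0, 0, 0, -0.9, 0, -0.3, -0.3], [0, 0, 0, -1, 0, 0, -0.3], [0, 0, 0, -1, 0, 0, -0.3]]

```text
time: 37.0
ee_pos: [537.1, -14.7, 162.7]
tool_rot: [-179.9, -0.8, 0.0]
wrist_force: [-0.7, -0.0, 0.0]
grip_width: 57.2
```

Emit:
arm_command:
  motion:
    - [[0, 0, 0, -0.9, 0, -0.3, -0.3], [0, 0, 0, -0.8, 0, -0.3, -0.3], [0, 0, 0, -0.4, 0, -0.2, -0.3], [0, 0, 0, 0, 0, 0, -0.3], [0, 0, 0, 0, 0, 0, -0.3]]

```text
time: 37.5
ee_pos: [482.0, -14.8, 186.9]
tool_rot: [180.0, -1.2, 0.0]
wrist_force: [-0.1, 0.4, 0.4]
grip_width: 56.9
```

```bash
python3 look.py s12 scene; python3 look.py w12; python3 look.py t12 top; python3 -c "
import cv2
im=cv2.imread('pics/s12.png')[130:310,190:470];cv2.imwrite('pics/s12c.png',cv2.resize(im,None,fx=2.8,fy=2.8,interpolation=2))"
```

```text
37.55 [482.08 -14.72 186.79] [ 1.7998e+02 -1.1700e+00  4.0000e-02] [ 0.22 -0.13  0.62] 57.2
37.6 [482.03 -14.69 186.45] [ 1.7999e+02 -1.1300e+00  4.0000e-02] [ 0.34  0.42 -0.05] 57.0
37.65 [481.82 -14.67 186.14] [ 1.80e+02 -1.09e+00  5.00e-02] [ 0.21  0.56 -0.78] 57.1
```

View pics/s12c.png

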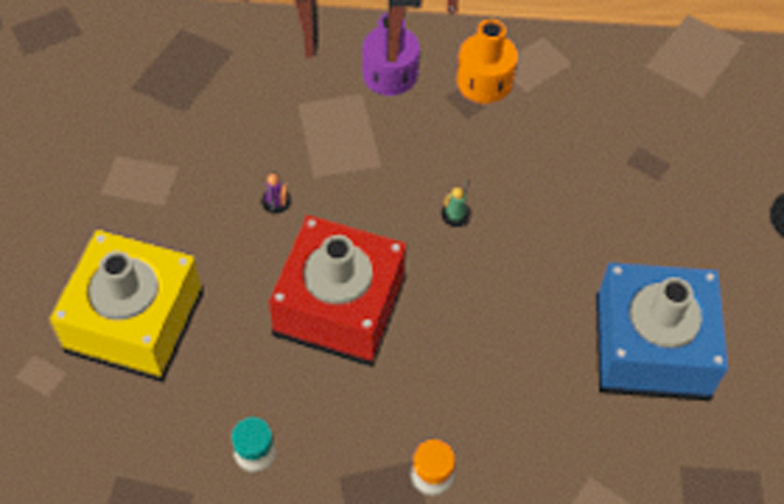

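View pics/w12.png

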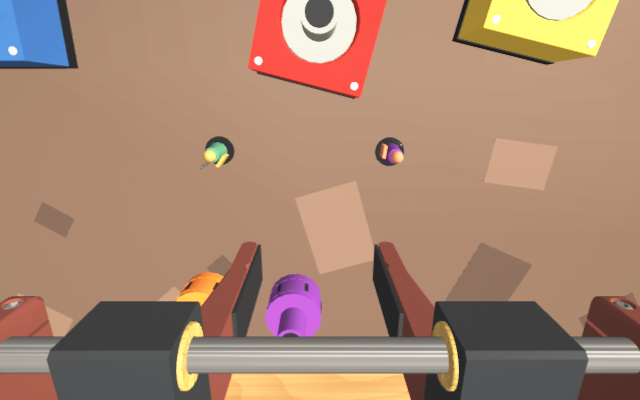

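All three are seated. One numeric check of heights, then I hand in.

```bash
python3 - <<'E'
from meas import *
d=pickle.load(open("s12.pkl","rb"))
pts=dict(yellow=((647.4,-192.4),(117,264)),red=((617.7,-15.9),(338,248)),blue=((634.7,253.6),(676,292)))
for k,(n,(x,y)) in pts.items():
    u,v=(x+.5)/2.8-.5+190,(y+.5)/2.8-.5+130
    print(k,"seen",round(u,1),round(v,1),{z:np.round(proj(d,[*n,z]),1) for z in (92,97,102)})
from station import env
print(env.hand_in())
E
```

```text
yellow seen 231.5 224.0 {92: array([230.6, 225.8]), 97: array([230.2, 224.6]), 102: array([229.8, 223.5])}
red seen 310.4 218.2 {92: array([309.8, 220. ]), 97: array([309.7, 218.9]), 102: array([309.7, 217.7])}
blue seen 431.1 234.0 {92: array([430.4, 235.2]), 97: array([430.9, 234.1]), 102: array([431.4, 233. ])}
the job is handed in; nothing more can be done
None
```

I weighed the towers by lifting each one, then set the hollow one in the blue nest, the part-filled one in yellow and the solid one in red, in that order. I handed in at about 37.7 s.

| Tower | Wrist reading | Judged | Nest |
|---|---|---|---|
| A | about 1.4 N | hollow | blue |
| B | 2.6 N, then 3.1 N on a second lift | part-filled | yellow |
| C | about 5.6 N | solid | red |

B and C were set back on the table after their first weighing, so the nests could be filled in the order you listed. I lowered each tower until its nest floor carried most or all of its weight, then let go. No wrist reading during the lowering showed contact with a rim or a floor at its stop.

- **Seating:** In the last pictures all three towers stand upright with shoulders level with the block tops. The turret tops are within about 1 px of where a flush tower should appear, roughly 3 mm or less in height.
- **Bystanders:** The figures, paint pots and purple and orange look-alikes appear undisturbed. I did not recheck the brush or most of the crystal in the last pictures, but the arm did not go near them.
- **Disagreements:** The wrist force was noisy by about 0.5 N. B's first weight came out a little low, about 260 g against 265–335 g expected, but its second reading of about 320 g fits part-filled. Setting B back on the table gave a brief upward force of about 5 N at contact.

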